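# Put the graded screw cups away in the parts drawer

## Robot

A 7-joint arm with a two-finger parallel gripper is mounted at the origin on the work surface. World frame = base frame: x ahead of the robot, y to its left, z up, the work surface at z = 0. Lengths are in m, angles in rad, forces in N, time in s.
With the tool pointing down it reaches from about 0.425 to 0.95 m from the base axis. Payload 4.7 kg.
Tool frame: the origin (TCP) lies midway between the tips of the shut fingers; the grasp point (between the pads) lies 19 mm behind it (env.grip_point_offset is the distance from the TCP to the grasp point, in m); z points along the fingers, y is the direction in which the jaws open and shut (so a half turn about z gives the same grasp; the last joint's range is limited). The gripper opens to 85 mm and grips with 20 to 120 N. Pads are 22 mm wide; open, the fingers measure 114 mm over their backs; the gripper's body (76 mm by 85 mm) begins 54 mm behind the grasp point. The pads swing forward as they close: fully open they stand 13 mm farther back than shut.
Start: joints at [-1.228, 0.469, -0.049, 1.532, 0.024, 1.141, -0.082], TCP at [0.245, 0.629, 0.231] pointing down, gripper open.
Joint ranges: [-2.59, 2.59], [-0.33, 1.99], [-1.39, 1.29], [0.1, 2.45], [-1.04, 4.18], [0.21, 1.99], [-2.66, 2.66]. Speed limits (rad/s): [2.57, 2.57, 3.14, 3.14, 3.14, 3.14, 3.14].

## Interface

Orientations are given as a 3x3 rotation matrix whose columns are the frame's x, y, z axes.
In Python, from rig import env, viewer, job_done gives the robot as it stands. The module is installed in compiled form; this text tells all that it offers.
- The arm moves only by the tool move_arm, never from a script. Its argument "moves" is a list of rows, each a list of 3 entries, a list of its own where there are three numbers: the opening, from -1 (shut) to 1 (fully open), so that 0 is half open, then the shift along the tool's x, y, z in mm, then the turn, a rotation vector about the tool's x, y, z in degrees. In form: [[gripper, [tx, ty, tz], [ax, ay, az]], ...]. A call has exactly 8 rows; each row shifts and turns the commanded pose from where the row before left it, along the tool's axes as they then stand; what a row does not reach is not made up. A row lasts 1/8 s, in which the tool goes at most 62.5 mm and 10.7 degrees, less where a joint would pass 70% of its speed; a pose out of reach is approached as far as the arm can. A call with a gripper value outside its range is refused whole. The fingers move at their own pace and stop on an object; "newtons" is the grip in N (left out, the last holds). Time passes only in rows, so rows that do not move let the fingers close, or fill a call up. It gives the time, the measured TCP pose, the force and the opening at its end, in the units of the state.
- env.observe(): the state, without advancing time (a new reading comes with each control period).
- viewer.grab_frame(name): name is "scene" or "top" or "wrist"; returns (picture, depth): 420x560x3 uint8, red, green, blue; 420x560 float32, m along the optical axis (not along the pixel's ray), 0 where there is no reading.
- viewer.get_calibration(name): a dict with "K" (3x3 intrinsics, pixels), "rvec" (rotation vector, rad) and "tvec" (3), from world to camera coordinates, as OpenCV has them. Camera axes: x right, y down, z forward; pixel columns grow to the right and rows downward; lengths in m; the calibration is good to about 2 mm. A picture is of the moment at which its call begins: read the wrist's pose just before it. get_calibration takes no time and is no camera call; for the wrist camera it gives the pose at the moment of the call.
- job_done(): hands the job in, once; it reports no verdict.
The state is a dict: "t": time; "q": joint angles; "dq": joint speeds; "joint_efforts": joint torques, N m; "tcp_pos": TCP position; "ee_rot": TCP orientation; "ft_force": force on the tool from outside, world axes, zero at the start; "ft_torque": the same for the moment, N m; "finger_gap": opening from 0.0 (shut) to 1.0 (fully open).
Only numpy, scipy, OpenCV 4.12 (cv2) and the standard library are available. Lean on these libraries where they do the work, as an engineer would, in place of code of your own. Each camera call takes 0.05 s, during which the arm holds its last target.

## Task

Put the empty steel screw cups away: pull the drawer of the small parts cabinet open, stand the largest cup upright on the drawer's floor with all the other cups nested in it, one inside another in order of size and each fully seated, and then push the drawer fully shut. There may be four or five cups; leave the other things on the bench where they are.

Things in the scene. Friction and masses are not known exactly. Their poses are not given: they have to be found in the camera images.
- cup1: The largest of the graded steel cups (always present): round, open at the top, 70 mm outside diameter at the rim tapering straight to 63 mm at the foot, 42 mm tall, wall 2.5 mm, floor 5 mm thick. Smaller cups are taller, so each rim stands 11 mm or more above the rim of the cup it is nested in. Origin at the centre of its underside, z up along its axis.
- cup2: The second largest of the graded steel cups (may be absent): round, open at the top, 58 mm outside diameter at the rim tapering straight to 52 mm at the foot, 48 mm tall, wall 2.5 mm, floor 5 mm thick. Smaller cups are taller, so each rim stands 11 mm or more above the rim of the cup it is nested in. Origin at the centre of its underside, z up along its axis.
- cup3: The third of the graded steel cups (may be absent): round, open at the top, 47 mm outside diameter at the rim tapering straight to 42 mm at the foot, 54 mm tall, wall 2.5 mm, floor 5 mm thick. Smaller cups are taller, so each rim stands 11 mm or more above the rim of the cup it is nested in. Origin at the centre of its underside, z up along its axis.
- cup4: The fourth (second smallest) of the graded steel cups (may be absent): round, open at the top, 37 mm outside diameter at the rim tapering straight to 33 mm at the foot, 60 mm tall, wall 2.5 mm, floor 5 mm thick. Smaller cups are taller, so each rim stands 11 mm or more above the rim of the cup it is nested in. Origin at the centre of its underside, z up along its axis.
- cup5: The smallest of the graded steel cups (may be absent): round, open at the top, 28 mm outside diameter at the rim tapering straight to 25 mm at the foot, 66 mm tall, wall 2.5 mm, floor 5 mm thick. Smaller cups are taller, so each rim stands 11 mm or more above the rim of the cup it is nested in. Origin at the centre of its underside, z up along its axis.
- cabinet_drawer0 (a joint): How far the drawer of the small grey parts cabinet is out, in m: 0 shut, about 0.165 fully out; it starts shut or up to 12 mm ajar.
- cabinet_drawer0_handle (a point): Middle of the drawer's bar handle: a horizontal round bar 11 mm thick and 120 mm long along y, its centre 35 mm in front of the drawer's face and about 0.10 m above the bench; it moves with the drawer. -x of this frame is the direction in which the drawer pulls out.
- drawer_floor (a point): Middle of the FRONT edge of the drawer's inner floor (moves with the drawer; same axes as the handle, x towards the rear, z up). The floor runs x = 0 to 195 mm, y = -119 to 119 mm; walls rise 96 mm above it, the front panel 105 mm; the cabinet's roof clears it by 106 mm, its top is 140 mm above the bench. A spool and a small box, up to 40 mm tall, stay in the rear corners, x above 110 mm.
- tape: Bystander: roll of tape lying flat among the cups, 68 mm outside, 52 mm inside, 18 mm tall; origin at the centre of its underside.
- circuit_board: Bystander: circuit board with components, 130 x 90 mm, 26 mm tall; origin at the centre of its underside.
- meter: Bystander: yellow hand meter lying flat, 75 x 150 x 34 mm; origin at the centre of its underside.
- carton: Bystander: small cardboard carton 80 x 90 x 55 mm; origin at the centre of its underside.
- heat_sink: Bystander: finned aluminium heat sink 60 x 80 x 30 mm; origin at the centre of its underside.

How it is judged:
On the way, in this order (a step that is already met when the one before it is completed fails the run):
1. the drawer is pulled open by 12 cm or more (value of joint cabinet_drawer0 above 0.12 m), for 0.2 s.
2. all cups present stand nested in size order on the floor of the open drawer (value of joint cabinet_drawer0 above 0.06 m and x of cup1 in the frame of drawer_floor between 0.015 and 0.18 m and y of cup1 in the frame of drawer_floor between -0.115 and 0.115 m and z of cup1 in the frame of drawer_floor between -0.004 and 0.006 m and angle between each of cup1, cup2, cup3, cup4, cup5's own z axis and vertical below 0.12 rad and z of cup2 in the frame of cup1 between 0.002 and 0.01 m and horizontal distance between cup1 and cup2 below 0.0049 m and z of cup3 in the frame of cup1 between 0.002 and 0.015 m and horizontal distance between cup1 and cup3 below 0.0098 m and z of cup4 in the frame of cup1 between 0.002 and 0.02 m and horizontal distance between cup1 and cup4 below 0.0143 m and z of cup5 in the frame of cup1 between 0.002 and 0.025 m and horizontal distance between cup1 and cup5 below 0.0184 m and z of cup3 in the frame of cup2 between 0.002 and 0.01 m and horizontal distance between cup2 and cup3 below 0.0045 m and z of cup4 in the frame of cup2 between 0.002 and 0.015 m and horizontal distance between cup2 and cup4 below 0.009 m and z of cup5 in the frame of cup2 between 0.002 and 0.02 m and horizontal distance between cup2 and cup5 below 0.013 m and z of cup4 in the frame of cup3 between 0.002 and 0.01 m and horizontal distance between cup3 and cup4 below 0.004 m and z of cup5 in the frame of cup3 between 0.002 and 0.015 m and horizontal distance between cup3 and cup5 below 0.0081 m and z of cup5 in the frame of cup4 between 0.002 and 0.01 m and horizontal distance between cup4 and cup5 below 0.0035 m), for 0.2 s.
At the end, for the whole second after the job is handed in: The drawer is shut to within 8 mm; the largest cup stands upright (within 7 degrees) on the drawer's floor, and every other cup present stands upright inside every larger one, seated to within 5 mm of its height when fully down; all at rest (value of joint cabinet_drawer0 below 0.008 m and x of cup1 in the frame of drawer_floor between 0.015 and 0.18 m and y of cup1 in the frame of drawer_floor between -0.115 and 0.115 m and z of cup1 in the frame of drawer_floor between -0.004 and 0.006 m and angle between each of cup1, cup2, cup3, cup4, cup5's own z axis and vertical below 0.12 rad and z of cup2 in the frame of cup1 between 0.002 and 0.01 m and horizontal distance between cup1 and cup2 below 0.0049 m and z of cup3 in the frame of cup1 between 0.002 and 0.015 m and horizontal distance between cup1 and cup3 below 0.0098 m and z of cup4 in the frame of cup1 between 0.002 and 0.02 m and horizontal distance between cup1 and cup4 below 0.0143 m and z of cup5 in the frame of cup1 between 0.002 and 0.025 m and horizontal distance between cup1 and cup5 below 0.0184 m and z of cup3 in the frame of cup2 between 0.002 and 0.01 m and horizontal distance between cup2 and cup3 below 0.0045 m and z of cup4 in the frame of cup2 between 0.002 and 0.015 m and horizontal distance between cup2 and cup4 below 0.009 m and z of cup5 in the frame of cup2 between 0.002 and 0.02 m and horizontal distance between cup2 and cup5 below 0.013 m and z of cup4 in the frame of cup3 between 0.002 and 0.01 m and horizontal distance between cup3 and cup4 below 0.004 m and z of cup5 in the frame of cup3 between 0.002 and 0.015 m and horizontal distance between cup3 and cup5 below 0.0081 m and z of cup5 in the frame of cup4 between 0.002 and 0.01 m and horizontal distance between cup4 and cup5 below 0.0035 m and linear speed of each of cup1, cup2, cup3, cup4, cup5 below 0.03 m/s); the robot touches nothing.
It fails at once if another thing on the bench is pushed more than 5 cm from its place (distance of any of tape, circuit_board, meter, carton, heat_sink from where it was at the start of the episode above 0.05 m).
Of cup2, cup3, cup4, cup5 only 3 to 4 are there at a start; the rules pass over those that are not, and their reading is None.
At some moment in a run one of cup1, cup2, cup3, cup4 may be knocked a few centimetres aside while the robot is not near it.
It also fails if it takes over 192 s, if anything falls off the work surface, if the arm or the gripper's body presses on something with over 40 N, if the wrist force passes 120 N, or if a joint passes its speed limit or range.

## Working session

There is one attempt and no reset: what is moved stays moved. The work goes in short steps, Python scripts to look and compute and a tool call to move; the robot and the scene stay as the last step left them, time stands still between calls to the robot, and variables do not carry over. Pictures are saved under pics/ and viewed, and the job is handed in when it is done.

Besides the shell and the picture viewer there is one more tool, called after "Call:" by a JSON object that holds its "fn" and its "kwargs". move_arm: Moves the arm, as the interface text tells. Its arguments: {"type":"object","properties":{"moves":{"type":"array"},"newtons":{"type":"number"}},"required":["moves"]}

```bash
ls; mkdir -p pics
cat > h.py <<'E'
import numpy as np, cv2
from rig import env, viewer, job_done
def cal(n):
    c=viewer.get_calibration(n); R=cv2.Rodrigues(np.array(c['rvec'],float))[0]
    return np.array(c['K'],float),R,np.array(c['tvec'],float).reshape(3)
def grab(n,f):
    c=cal(n); p,d=viewer.grab_frame(n); cv2.imwrite('pics/'+f+'.png',p[:,:,::-1]); np.savez('pics/'+f+'.npz',p=p,d=d,K=c[0],R=c[1],t=c[2]); return p,d,c
def world(c,d):
    K,R,t=c; v,u=np.indices(d.shape); P=np.stack([(u-K[0,2])/K[0,0]*d,(v-K[1,2])/K[1,1]*d,d],-1)
    return (P-t)@R
def ray(c,u,v,z):
    K,R,t=c; r=R.T@np.array([(u-K[0,2])/K[0,0],(v-K[1,2])/K[1,1],1]); o=-R.T@t
    return o+r*(z-o[2])/r[2]
def st():
    s=env.observe(); print('t',round(s['t'],2),'tcp',np.round(s['tcp_pos'],4),'gap',round(float(s['finger_gap']),3),'F',np.round(s['ft_force'],1)); print(np.round(s['ee_rot'],3).tolist(),np.round(s['q'],2)); return s
E
python3 - <<'E'
from h import *
st(); print(env.grip_point_offset)
for n in ['scene','top','wrist']:
    p,d,c=grab(n,n+'0'); print(n,-c[1].T@c[2],c[1][2],c[0][0,0])
E
```

```text
pics
t 0.0 tcp [0.245  0.6284 0.2302] gap 1.0 F [-0.9  0.   0.2]
[[-0.932, 0.363, -0.001], [0.363, 0.932, -0.002], [-0.0, -0.002, -1.0]] [-1.23  0.47 -0.05  1.53  0.02  1.14 -0.08]
0.0187
scene [ 1.46851521 -0.36486961  1.09261869] [-0.64488925  0.27535288 -0.71295066] 545.0014191374105
top [0.27050736 0.0282819  1.56671035] [ 0.20691367 -0.00854542 -0.97832188] 482.8196347726353
wrist [0.18259176 0.65342652 0.37396875] [ 0.24251962 -0.09736424 -0.96524838] 346.3414650572839
```

View pics/scene0.png

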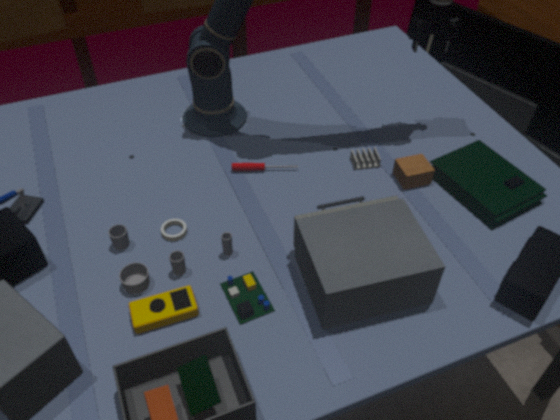

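View pics/top0.png

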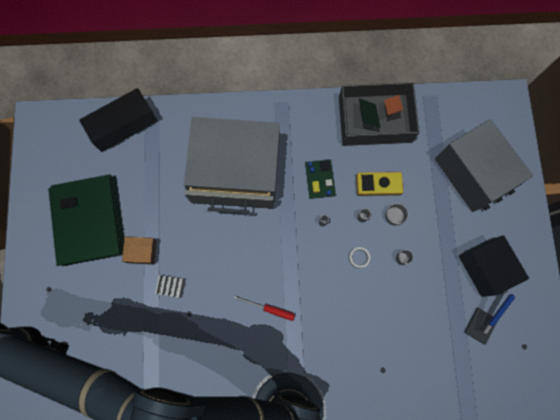

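View pics/wrist0.png

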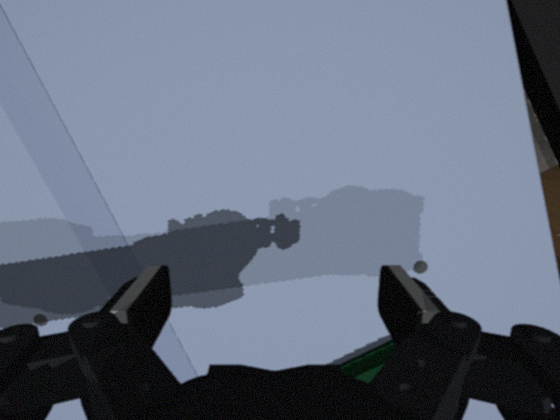

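The top view shows the cabinet at about (233,160) with its handle at (232,210). There are four cups, at about (396,215), (404,257), (363,215) and (324,220), and the tape is at (360,257). Next I'll measure them.

```bash
python3 - <<'E'
from h import *
for n in ['top','scene']:
    z=np.load(f'pics/{n}0.npz'); c=(z['K'],z['R'],z['t']); W=world(c,z['d'])
    m=((W[...,2]>0.012)&(W[...,2]<0.25)&(W[...,0]>0.3)&(W[...,0]<0.85)&(W[...,1]>-0.55)&(W[...,1]<0.35)&(z['d']>0)).astype(np.uint8)
    k,l,s,ce=cv2.connectedComponentsWithStats(m)
    for i in range(1,k):
        if s[i,4]<15: continue
        P=W[l==i]; tz=np.percentile(P[:,2],95); T=P[P[:,2]>tz-0.008]
        print(n,np.round(ce[i]),s[i,4],'z95',round(tz,3),'min',np.round(P.min(0),3),'max',np.round(P.max(0),3),'topc',np.round((T.min(0)+T.max(0))/2,3),np.round(T.max(0)-T.min(0),3))
E
python3 - <<'E'
import cv2
a=cv2.imread('pics/top0.png')[190:280,300:420]; b=cv2.imread('pics/scene0.png')[200:310,90:260]
a=cv2.resize(a,None,fx=4,fy=4,interpolation=2); b=cv2.resize(b,None,fx=4,fy=4,interpolation=2)
cv2.imwrite('pics/ca.png',a);cv2.imwrite('pics/cb.png',b)
E
```

```text
top [380. 138.] 715 z95 0.091 min [ 0.837 -0.47   0.012] max [ 0.85  -0.229  0.098] topc [ 0.843 -0.349  0.091] [0.013 0.238 0.015]
top [232. 169.] 6752 z95 0.145 min [ 0.598 -0.012  0.013] max [0.85  0.288 0.151] topc [0.752 0.138 0.144] [0.196 0.3   0.014]
top [446. 153.] 186 z95 0.151 min [ 0.748 -0.55   0.014] max [ 0.783 -0.537  0.159] topc [ 0.769 -0.544  0.151] [0.028 0.011 0.016]
top [325. 165.] 97 z95 0.032 min [ 0.75  -0.187  0.012] max [ 0.789 -0.148  0.035] topc [ 0.767 -0.164  0.029] [0.031 0.03  0.011]
top [311. 166.] 36 z95 0.028 min [ 0.747 -0.126  0.015] max [ 0.782 -0.107  0.03 ] topc [ 0.765 -0.116  0.025] [0.035 0.019 0.009]
top [380. 183.] 1056 z95 0.042 min [ 0.654 -0.417  0.012] max [ 0.735 -0.264  0.05 ] topc [ 0.693 -0.338  0.042] [0.078 0.147 0.016]
top [329. 182.] 41 z95 0.024 min [ 0.697 -0.182  0.013] max [ 0.718 -0.163  0.027] topc [ 0.708 -0.173  0.022] [0.021 0.02  0.01 ]
top [316. 186.] 69 z95 0.029 min [ 0.677 -0.138  0.012] max [ 0.717 -0.119  0.033] topc [ 0.695 -0.128  0.027] [0.036 0.02  0.012]
top [329. 192.] 20 z95 0.027 min [ 0.665 -0.178  0.0
[... 2770 characters left out ...]
341  0.037] [0.079 0.149 0.014]
scene [233. 291.] 68 z95 0.019 min [ 0.7   -0.184  0.012] max [ 0.722 -0.164  0.021] topc [ 0.711 -0.174  0.016] [0.022 0.02  0.009]
scene [263. 301.] 80 z95 0.025 min [ 0.749 -0.127  0.012] max [ 0.786 -0.108  0.026] topc [ 0.768 -0.118  0.022] [0.035 0.019 0.008]
scene [245. 308.] 191 z95 0.027 min [ 0.752 -0.181  0.012] max [ 0.788 -0.149  0.029] topc [ 0.77  -0.165  0.024] [0.036 0.031 0.009]
scene [171. 356.] 2328 z95 0.088 min [ 0.841 -0.47   0.012] max [ 0.85  -0.231  0.094] topc [ 0.845 -0.351  0.087] [0.009 0.24  0.014]
scene [ 68. 352.] 305 z95 0.148 min [ 0.759 -0.55   0.013] max [ 0.79  -0.539  0.152] topc [ 0.773 -0.545  0.146] [0.029 0.011 0.011]
```

View pics/ca.png

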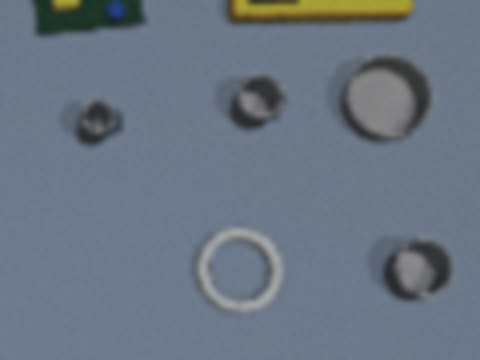

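View pics/cb.png

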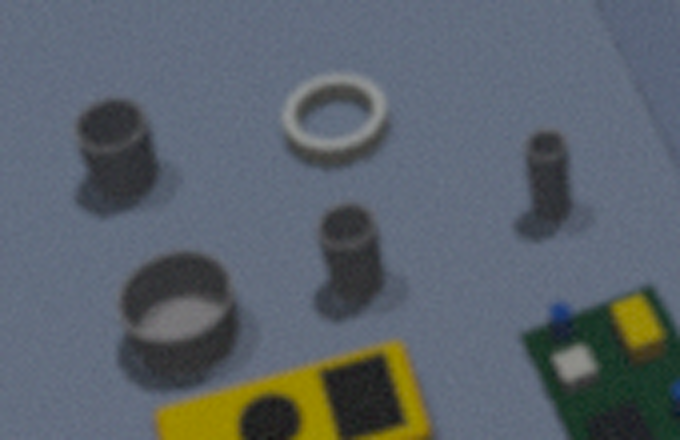

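Four cups are present: cup1 (0.588,-0.384), cup3 (0.447,-0.394), cup4 (0.588,-0.276) and cup5 (0.577,-0.145). cup2 is absent. Next I'll measure the handle and the cabinet's yaw.

```bash
python3 - <<'E'
from h import *
a=[]
for n in ['top','scene']:
    z=np.load(f'pics/{n}0.npz'); c=(z['K'],z['R'],z['t']); W=world(c,z['d'])
    x,y,zz=W[...,0],W[...,1],W[...,2]
    m=(x>.57)&(x<.622)&(y>.02)&(y<.26)&(zz>.06)&(zz<.125)&(z['d']>0)
    P=W[m]; print(n,len(P),P.min(0),P.max(0))
    # per-y bin
    for lo in np.arange(.04,.24,.02):
        Q=P[(P[:,1]>=lo)&(P[:,1]<lo+.02)]
        if len(Q): print(round(lo,2),len(Q),np.round(Q.mean(0),4),'zmax',round(Q[:,2].max(),3))
    # cabinet top front edge / drawer face
    T=(x>.6)&(x<.85)&(zz>.13)&(zz<.155)&(y>-.1)&(y<.33)
    Q=W[T]
    for lo in np.arange(0,.28,.04):
        q=Q[(Q[:,1]>=lo)&(Q[:,1]<lo+.04)]; print('  edge',round(lo,2),round(np.percentile(q[:,0],1),4),np.round(q[:,2].mean(),4))
E
python3 - <<'E'
import cv2
a=cv2.imread('pics/top0.png')[180:225,180:290]; b=cv2.imread('pics/scene0.png')[180:260,280:400]
cv2.imwrite('pics/ca2.png',cv2.resize(a,None,fx=6,fy=6,interpolation=2))
E
```

```text
top 161 [0.5977396  0.09250395 0.09603913] [0.62144655 0.21954572 0.11519988]
0.08 8 [0.6019 0.0953 0.106 ] zmax 0.11
0.1 36 [0.6078 0.1078 0.1066] zmax 0.113
0.12 26 [0.6051 0.1291 0.1058] zmax 0.112
0.14 20 [0.6078 0.1504 0.1066] zmax 0.115
0.16 27 [0.6099 0.1695 0.1064] zmax 0.111
0.18 18 [0.612  0.1898 0.1075] zmax 0.111
0.2 26 [0.6148 0.2094 0.1063] zmax 0.112
  edge 0.0 0.6397 0.1402
  edge 0.04 0.6399 0.1401
  edge 0.08 0.6431 0.1399
  edge 0.12 0.6484 0.1401
  edge 0.16 0.6563 0.1402
  edge 0.2 0.6619 0.1401
  edge 0.24 0.6639 0.1402
  edge 0.28 0.666 0.1394
scene 195 [0.5987534  0.09026835 0.09533736] [0.62181916 0.2143554  0.11072738]
0.08 19 [0.6075 0.0956 0.1037] zmax 0.108
0.1 33 [0.61   0.1095 0.1037] zmax 0.107
0.12 34 [0.6111 0.1297 0.1034] zmax 0.111
0.14 33 [0.6141 0.1501 0.1038] zmax 0.11
0.16 32 [0.6159 0.1703 0.1035] zmax 0.109
0.18 26 [0.618  0.1886 0.1047] zmax 0.109
0.2 18 [0.6194 0.2066 0.1039] zmax 0.108
  edge 0.0 0.6592 0.1384
  edge 0.04 0.663 0.1385
  edge 0.08 0.667 0.1385
  edge 0.12 0.6728 0.1385
  edge 0.16 0.6763 0.1385
  edge 0.2 0.6811 0.1385
  edge 0.24 0.6856 0.1386
  edge 0.28 0.6876 0.1379
```

View pics/ca2.png

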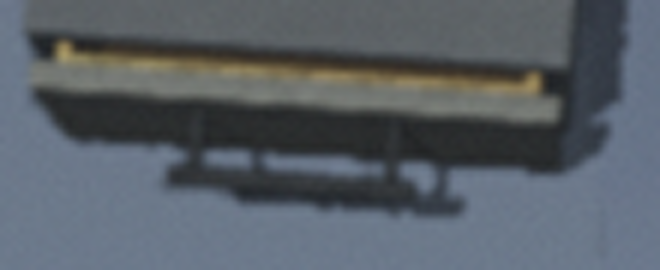

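Add to h.py:
```python
def delta(target,ydir=None,off=0):
    """TCP target (world) -> shift in tool axes mm, with tool yaw unchanged; and yaw turn deg about tool z to bring tool y to ydir angle deg (world)"""
    s=env.observe(); R=np.array(s['ee_rot']); d=R.T@(np.array(target)-np.array(s['tcp_pos']))*1000
    print('shift',np.round(d,1), 'yaw(y)',round(np.degrees(np.arctan2(R[1,1],R[0,1])),2),'tilt z',np.round(R[:,2],4))
    if ydir is not None:
        a=np.radians(ydir); y=np.array([np.cos(a),np.sin(a),0]); z=np.array([0,0,-1.]); Rt=np.column_stack([np.cross(y,z),y,z])
        print('rotvec',np.round(np.degrees(cv2.Rodrigues(R.T@Rt)[0].ravel()),2), 'shift after turn',np.round(Rt.T@(np.array(target)-np.array(s['tcp_pos']))*1000,1))
```

```text
(no output)
```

Call:
{"fn": "move_arm", "kwargs": {"moves": [[-0.4, [0, 0, 0], [0, 0, 9.4]], [-0.4, [0, 0, 0], [0, 0, 9.4]], [-0.4, [0, 0, 0], [0, 0, 9.4]], [-0.4, [0, 0, 0], [0, 0, 9.4]], [-0.4, [0, 0, 0], [0, 0, 9.4]], [-0.4, [0, 0, 0], [0, 0, 9.4]], [-0.4, [0, 0, 0], [0, 0, 9.4]], [-0.4, [0, 0, 0], [0, 0, 9.4]]], "newtons": 60}}

```text
t: 1.15
tcp_pos: [0.245, 0.6287, 0.2309]
ee_rot: [[0.119, 0.993, -0.0], [0.993, -0.119, -0.001], [-0.001, -0.0, -1.0]]
ft_force: [0.8, 0.3, 0.1]
finger_gap: 0.298
```

```bash
python3 -c "
from h import *
st();delta([.611,.155,.23],-6.3);delta([.611,.155,.083],-6.3)"
```

```text
t 1.15 tcp [0.245  0.6287 0.2309] gap 0.298 F [0.8 0.3 0.1]
[[0.119, 0.993, -0.0], [0.993, -0.119, -0.001], [-0.001, -0.0, -1.0]] [-1.43  0.47  0.24  1.55 -0.12  1.14 -1.28]
shift [-427.   419.5    1.1] yaw(y) -6.81 tilt z [-3.e-04 -7.e-04 -1.e+00]
rotvec [-0.01  0.04 -0.51] shift after turn [-430.7  415.7    0.9]
shift [-426.9  419.6  148.1] yaw(y) -6.81 tilt z [-3.e-04 -7.e-04 -1.e+00]
rotvec [-0.01  0.04 -0.51] shift after turn [-430.7  415.7  147.9]
```

Call:
{"fn": "move_arm", "kwargs": {"moves": [[-0.4, [-27, 26, 0], [0, 0, 0]], [-0.4, [-27, 26, 0], [0, 0, 0]], [-0.4, [-27, 26, 0], [0, 0, 0]], [-0.4, [-27, 26, 0], [0, 0, 0]], [-0.4, [-27, 26, 0], [0, 0, 0]], [-0.4, [-27, 26, 0], [0, 0, 0]], [-0.4, [-27, 26, 0], [0, 0, 0]], [-0.4, [-27, 26, 0], [0, 0, 0]]]}}

```text
t: 2.15
tcp_pos: [0.4278, 0.3896, 0.2311]
ee_rot: [[0.113, 0.994, -0.0], [0.994, -0.113, -0.0], [-0.0, -0.0, -1.0]]
ft_force: [0.0, 0.0, -0.6]
finger_gap: 0.297
```

Call:
{"fn": "move_arm", "kwargs": {"moves": [[-0.4, [-27, 26, 0], [0, 0, 0]], [-0.4, [-27, 26, 0], [0, 0, 0]], [-0.4, [-27, 26, 0], [0, 0, 0]], [-0.4, [-27, 26, 0], [0, 0, 0]], [-0.4, [-27, 26, 0], [0, 0, 0]], [-0.4, [-27, 26, 0], [0, 0, 0]], [-0.4, [-27, 16, 0], [0, 0, 0]], [-0.4, [0, 0, 0], [0, 0, 0]]]}}

```text
t: 3.15
tcp_pos: [0.5778, 0.18, 0.2312]
ee_rot: [[0.119, 0.993, 0.0], [0.993, -0.119, -0.002], [-0.001, 0.0, -1.0]]
ft_force: [-1.1, 0.2, 0.6]
finger_gap: 0.3
```

```bash
python3 -c "
from h import *
st();delta([.611,.155,.083],-6.3)
p,d,c=grab('wrist','w1')"
```

```text
t 3.15 tcp [0.5778 0.18   0.2312] gap 0.3 F [-1.1  0.2  0.6]
[[0.119, 0.993, 0.0], [0.993, -0.119, -0.002], [-0.001, 0.0, -1.0]] [-0.69  0.37  0.42  1.73 -0.16  1.08 -0.34]
shift [-20.7  35.9 148.2] yaw(y) -6.83 tilt z [ 1.0e-04 -1.5e-03 -1.0e+00]
rotvec [ 0.02  0.09 -0.53] shift after turn [-21.2  35.7 148.2]
```

View pics/w1.png

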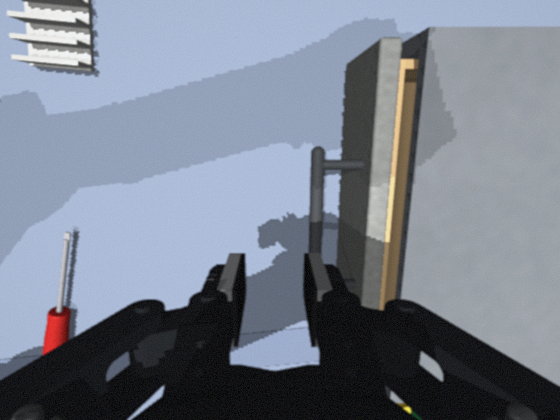

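The bar shows at columns 311-323, rows 148-250. The drawer panel is to its right, slightly ajar.

Run:
```python
from h import *
z=np.load('pics/w1.npz'); c=(z['K'],z['R'],z['t']); W=world(c,z['d'])
for v in [160,185,200,215,230]:
    for u in [311,313,315,317,319,321]: print(v,u,np.round(W[v,u],4), end=' ')
    print()
P=W[185:245,312:322].reshape(-1,3); P=P[(P[:,2]>.09)&(P[:,2]<.12)]; print(np.percentile(P[:,2],98))
print('bar end',W[149,317], 'panel top', W[150,380],W[250,370])
print(ray(c,317,185,.1),ray(c,317,230,.1),ray(c,317,148,.1))
P=W[60:300,360:400].reshape(-1,3);P=P[(P[:,2]>.12)]
print(np.polyfit(P[:,1],P[:,0],1))
```

```text
160 311 [0.6093 0.2118 0.1037] 160 313 [0.6106 0.2119 0.1063] 160 315 [0.612  0.2119 0.1076] 160 317 [0.6136 0.2117 0.1074] 160 319 [0.6151 0.2115 0.1075] 160 321 [0.6166 0.2114 0.1079] 
185 311 [0.6075 0.1923 0.1046] 185 313 [0.6087 0.1928 0.1084] 185 315 [0.6103 0.1925 0.1077] 185 317 [0.6118 0.1925 0.1083] 185 319 [0.6134 0.1923 0.1083] 185 321 [0.6148 0.1923 0.1092] 
200 311 [0.6063 0.1802 0.105 ] 200 313 [0.6077 0.1805 0.1069] 200 315 [0.6092 0.1805 0.1078] 200 317 [0.6109 0.1802 0.1072] 200 319 [0.6124 0.1801 0.1076] 200 321 [0.614  0.1799 0.1073] 
215 311 [0.6051 0.1683 0.1066] 215 313 [0.6065 0.1685 0.108 ] 215 315 [0.608  0.1688 0.1096] 215 317 [0.6096 0.1684 0.1091] 215 319 [0.6113 0.1678 0.1076] 215 321 [0.613  0.1675 0.1073] 
230 311 [0.6039 0.1554 0.1058] 230 313 [0.6054 0.1559 0.108 ] 230 315 [0.6069 0.1562 0.1094] 230 317 [0.6086 0.1556 0.1082] 230 319 [0.6102 0.1554 0.1083] 230 321 [0.612  0.1545 0.1061] 
0.10952198892256856
bar end [0.61434976 0.21997966 0.10707333] panel top [0.65589994 0.21613801 0.12832593] [0.64529108 0.14197687 0.12879541]
[0.6126349  0.19075894 0.1       ] [0.60932019 0.15280346 0.1       ] [0.61519201 0.22003953 0.1       ]
[0.09181858 0.63604391]
```

Call:
{"fn": "move_arm", "kwargs": {"moves": [[-0.4, [-9, 17, 0], [0, 0, -1.2]], [-0.4, [-9, 17, 0], [0, 0, 0]], [-0.4, [0, 0, 30], [0, 0, 0]], [-0.4, [0, 0, 30], [0, 0, 0]], [-0.4, [0, 0, 30], [0, 0, 0]], [-0.4, [0, 0, 30], [0, 0, 0]], [-0.4, [0, 0, 26], [0, 0, 0]], [-0.4, [0, 0, 0], [0, 0, 0]]]}}

```text
t: 4.2
tcp_pos: [0.6099, 0.1627, 0.0851]
ee_rot: [[0.092, 0.996, 0.001], [0.996, -0.092, 0.0], [0.0, 0.001, -1.0]]
ft_force: [-0.3, -0.4, -0.8]
finger_gap: 0.297
```

```bash
python3 -c "
from h import *
st();delta([.6095,.158,.085],-5.7)
p,d,c=grab('wrist','w2')"
```

```text
t 4.2 tcp [0.6099 0.1627 0.0851] gap 0.297 F [-0.3 -0.4 -0.8]
[[0.092, 0.996, 0.001], [0.996, -0.092, 0.0], [0.0, 0.001, -1.0]] [-0.59  0.57  0.36  1.79 -0.26  0.83 -0.19]
shift [-4.7  0.1  0.1] yaw(y) -5.29 tilt z [ 1.e-03  3.e-04 -1.e+00]
rotvec [ 0.06 -0.02  0.41] shift after turn [-4.7  0.1  0.1]
```

View pics/w2.png

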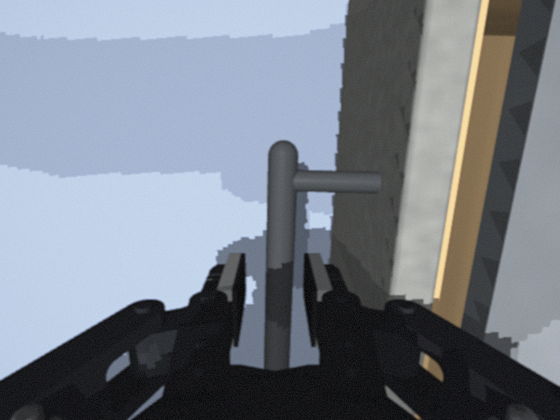

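Call:
{"fn": "move_arm", "kwargs": {"moves": [[-1, [0, 0, 0], [0, 0, 0.5]], [-1, [0, 0, 0], [0, 0, 0]], [-1, [0, 0, 0], [0, 0, 0]], [-1, [0, 0, 0], [0, 0, 0]], [-1, [0, -5, 0], [0, 0, 0]], [-1, [0, -10, 0], [0, 0, 0]], [-1, [0, -15, 0], [0, 0, 0]], [-1, [0, -15, 0], [0, 0, 0]]], "newtons": 80}}

```text
t: 5.25
tcp_pos: [0.5629, 0.1681, 0.0854]
ee_rot: [[0.1, 0.995, 0.0], [0.995, -0.1, 0.002], [0.002, 0.0, -1.0]]
ft_force: [2.1, 5.1, -0.4]
finger_gap: 0.09
```

Call:
{"fn": "move_arm", "kwargs": {"moves": [[-1, [0, -15, 0], [0, 0, 0]], [-1, [0, -15, 0], [0, 0, 0]], [-1, [0, -15, 0], [0, 0, 0]], [-1, [0, -15, 0], [0, 0, 0]], [-1, [0, -15, 0], [0, 0, 0]], [-1, [0, -15, 0], [0, 0, 0]], [-1, [0, -12, 0], [0, 0, 0]], [-1, [0, 0, 0], [0, 0, 0]]]}}

```text
t: 6.25
tcp_pos: [0.4601, 0.1802, 0.0854]
ee_rot: [[0.098, 0.995, -0.001], [0.995, -0.098, 0.004], [0.004, -0.002, -1.0]]
ft_force: [-0.5, 9.7, -3.2]
finger_gap: 0.097
```

```bash
python3 -c "
from h import *
st()
p,d,c=grab('wrist','w3');grab('top','top3')"
```

```text
t 6.25 tcp [0.4601 0.1802 0.0854] gap 0.097 F [-0.5  9.7 -3.2]
[[0.098, 0.995, -0.001], [0.995, -0.098, 0.004], [0.004, -0.002, -1.0]] [-0.76  0.38  0.37  2.11 -0.22  0.68 -0.33]
```

View pics/w3.png

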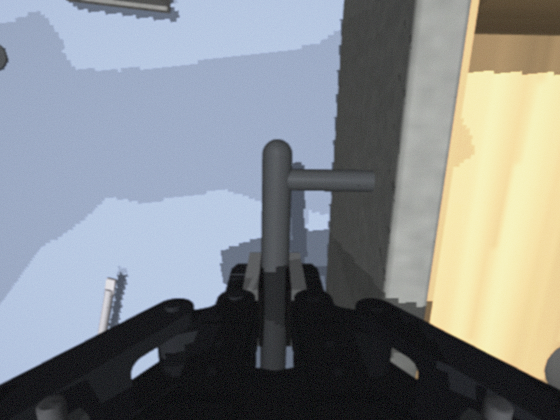

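View pics/top3.png

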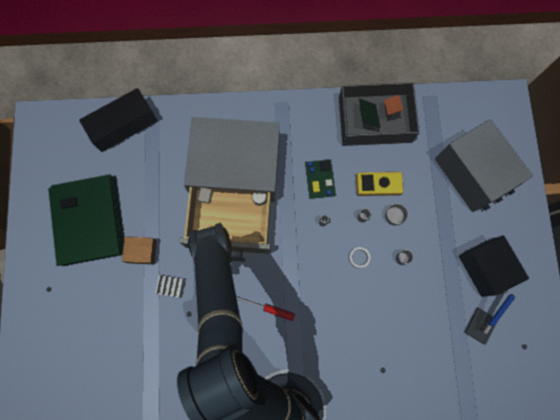

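The drawer is open about 150 mm. I'll release the handle and rise.

Call:
{"fn": "move_arm", "kwargs": {"moves": [[-0.4, [0, 0, 0], [0, 0, 0]], [-0.4, [0, 0, 0], [0, 0, 0]], [-0.4, [0, 0, -20], [0, 0, 0]], [-0.4, [0, 0, -40], [0, 0, 0]], [-0.4, [0, 0, -40], [0, 0, 0]], [-0.4, [0, 0, -40], [0, 0, 0]], [0.5, [-30, 0, 0], [0, 0, 0]], [0.9, [-30, 0, 0], [0, 0, 0]]]}}

```text
t: 7.35
tcp_pos: [0.456, 0.1154, 0.2255]
ee_rot: [[0.101, 0.995, -0.0], [0.995, -0.101, -0.001], [-0.001, -0.0, -1.0]]
ft_force: [0.5, -0.2, 0.5]
finger_gap: 0.717
```

```bash
python3 -c "
from h import *
st()
grab('top','top4');grab('scene','sc4')
delta([.588,-.384,.23],-40)"
python3 - <<'E'
from h import *
z=np.load('pics/top4.npz'); c=(z['K'],z['R'],z['t']); W=world(c,z['d'])
x,y,h=W[...,0],W[...,1],W[...,2]
for v in range(195,246,4):
    print(v,[tuple(np.round(W[v,u],3)) for u in (200,215,232,250,262)])
E
```

```text
t 7.35 tcp [0.456  0.1154 0.2255] gap 0.717 F [ 0.5 -0.2  0.5]
[[0.101, 0.995, -0.0], [0.995, -0.101, -0.001], [-0.001, -0.0, -1.0]] [-0.77  0.14  0.48  2.03 -0.08  0.99 -0.35]
shift [-479.4  185.    -4.3] yaw(y) -6.17 tilt z [-0.0014 -0.0015 -1.    ]
rotvec [-0.04  0.11 33.83] shift after turn [-295.3  420.6   -4.9]
195 [(np.float64(0.675), np.float64(0.252), np.float64(0.048)), (np.float64(0.679), np.float64(0.206), np.float64(0.024)), (np.float64(0.677), np.float64(0.15), np.float64(0.024)), (np.float64(0.675), np.float64(0.091), np.float64(0.02)), (np.float64(0.661), np.float64(0.051), np.float64(0.067))]
199 [(np.float64(0.664), np.float64(0.253), np.float64(0.042)), (np.float64(0.666), np.float64(0.207), np.float64(0.022)), (np.float64(0.664), np.float64(0.151), np.float64(0.022)), (np.float64(0.663), np.float64(0.092), np.float64(0.014)), (np.float64(0.648), np.float64(0.051), np.float64(0.067))]
203 [(np.float64(0.654), np.float64(0.256), np.float64(0.025)), (np.float64(0.652), np.float64(0.207), np.float64(0.026)), (np.float64(0.65), np.float64(0.151), np.float64(0.02)), (np
[... 2404 characters left out ...]
1), np.float64(0.071), np.float64(0.591)), (np.float64(0.539), np.float64(0.057), np.float64(0.021))]
239 [(np.float64(0.516), np.float64(0.242), np.float64(0.131)), (np.float64(0.436), np.float64(0.143), np.float64(0.589)), (np.float64(0.434), np.float64(0.108), np.float64(0.596)), (np.float64(0.433), np.float64(0.071), np.float64(0.591)), (np.float64(0.526), np.float64(0.058), np.float64(0.017))]
243 [(np.float64(0.505), np.float64(0.243), np.float64(0.126)), (np.float64(0.428), np.float64(0.143), np.float64(0.59)), (np.float64(0.424), np.float64(0.107), np.float64(0.603)), (np.float64(0.424), np.float64(0.072), np.float64(0.592)), (np.float64(0.496), np.float64(0.056), np.float64(0.129))]
```

View pics/top4.png

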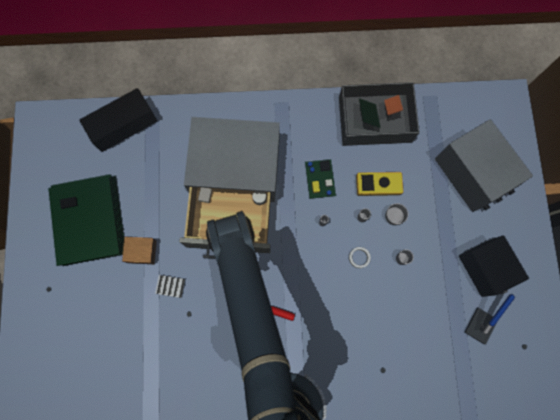

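View pics/sc4.png

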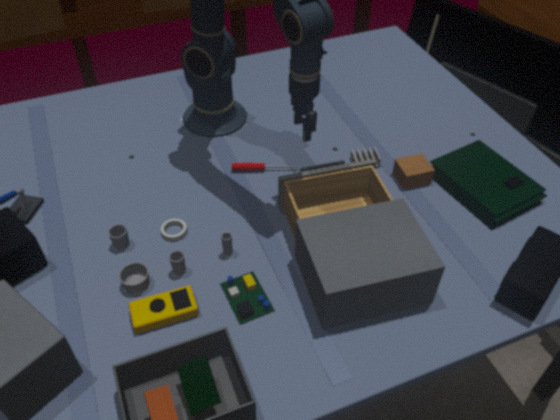

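Call:
{"fn": "move_arm", "kwargs": {"moves": [[1, [-40, 16, 0], [0, 0, 0]], [1, [-40, 16, 0], [0, 0, 0]], [1, [-40, 16, 0], [0, 0, 0]], [1, [-40, 16, 0], [0, 0, 0]], [1, [-40, 16, 0], [0, 0, 0]], [1, [-40, 16, 0], [0, 0, 0]], [1, [-40, 16, 0], [0, 0, 0]], [1, [-40, 16, 0], [0, 0, 0]]]}}

```text
t: 8.45
tcp_pos: [0.5513, -0.2151, 0.2247]
ee_rot: [[0.101, 0.995, -0.001], [0.995, -0.101, 0.0], [0.0, -0.001, -1.0]]
ft_force: [0.2, 0.8, 0.0]
finger_gap: 0.998
```

Call:
{"fn": "move_arm", "kwargs": {"moves": [[1, [-40, 16, 0], [0, 0, 0]], [1, [-40, 16, 0], [0, 0, 0]], [1, [-20, 10, 0], [0, 0, 0]], [1, [0, 0, 0], [0, 0, 8.5]], [1, [0, 0, 0], [0, 0, 8.5]], [1, [0, 0, 0], [0, 0, 8.5]], [1, [0, 0, 0], [0, 0, 8.5]], [1, [0, 0, 0], [0, 0, 0]]]}}

```text
t: 9.45
tcp_pos: [0.5829, -0.3174, 0.2245]
ee_rot: [[0.639, 0.769, -0.002], [0.769, -0.639, 0.0], [-0.001, -0.001, -1.0]]
ft_force: [0.5, 0.0, 0.3]
finger_gap: 1.0
```

```bash
python3 -c "
from h import *
st()
p,d,c=grab('wrist','w5')
delta([.588,-.384,.23],-40)"
```

```text
t 9.45 tcp [ 0.5829 -0.3174  0.2245] gap 1.0 F [0.5 0.  0.3]
[[0.639, 0.769, -0.002], [0.769, -0.639, 0.0], [-0.001, -0.001, -1.0]] [-0.09  0.55  0.78  1.6  -0.41  1.16  0.1 ]
shift [-48.   46.4  -5.3] yaw(y) -39.65 tilt z [-1.4e-03  2.0e-04 -1.0e+00]
rotvec [-0.07  0.04  0.35] shift after turn [-47.7  46.7  -5.3]
```

View pics/w5.png

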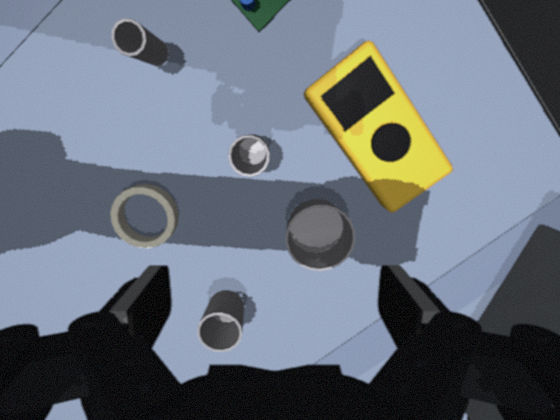

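The wrist view shows cup1's rim at (320,236), cup4's at (249,155), cup3's at (220,330), cup5's at (130,37) and the tape at (143,217).

```bash
cat >> h.py <<'E'
from scipy.optimize import least_squares
H={1:.042,3:.054,4:.060,5:.066}; RO={1:.035,3:.0235,4:.0185,5:.014}
def rim(f,h,guess,ro,rad=.06,band=.005):
    z=np.load(f'pics/{f}.npz'); c=(z['K'],z['R'],z['t']); W=world(c,z['d'])
    D=np.hypot(W[...,0]-guess[0],W[...,1]-guess[1]); P=W[(D<rad)&(abs(W[...,2]-h)<band)&(z['d']>0)]
    if len(P)<8: print('few',len(P)); return
    # rim annulus points: outer ro, wall 2.5mm -> mid radius
    rm=ro-.00125
    r=least_squares(lambda p:np.hypot(P[:,0]-p[0],P[:,1]-p[1])-rm,[guess[0],guess[1]],loss='soft_l1',f_scale=.001)
    res=np.hypot(P[:,0]-r.x[0],P[:,1]-r.x[1])
    g=abs(res-rm)<.003
    print(f,'h',h,'n',len(P),'good',g.sum(),'c',np.round(r.x,4),'rmed',round(np.median(res),4),'zmed',round(np.median(P[g,2]),4)); return r.x
E
python3 - <<'E'
from h import *
G={1:(.588,-.384),3:(.447,-.394),4:(.588,-.276),5:(.577,-.145)}
for i in G:
    for f in ['w5','top4','sc4']: rim(f,H[i],G[i],RO[i],rad=RO[i]+.012)
E
```

```text
w5 h 0.042 n 772 good 772 c [ 0.5856 -0.3827] rmed 0.0331 zmed 0.0426
top4 h 0.042 n 54 good 54 c [ 0.5867 -0.3829] rmed 0.0335 zmed 0.0426
sc4 h 0.042 n 102 good 98 c [ 0.5904 -0.3844] rmed 0.0334 zmed 0.0396
w5 h 0.054 n 550 good 550 c [ 0.4441 -0.3935] rmed 0.0219 zmed 0.0544
top4 h 0.054 n 44 good 43 c [ 0.4447 -0.3938] rmed 0.022 zmed 0.053
sc4 h 0.054 n 60 good 54 c [ 0.448  -0.3951] rmed 0.0221 zmed 0.0514
w5 h 0.06 n 406 good 406 c [ 0.5865 -0.2759] rmed 0.0168 zmed 0.0608
top4 h 0.06 n 28 good 28 c [ 0.5873 -0.2756] rmed 0.0171 zmed 0.0606
sc4 h 0.06 n 49 good 48 c [ 0.5907 -0.2767] rmed 0.0172 zmed 0.0571
w5 h 0.066 n 519 good 519 c [ 0.575  -0.1448] rmed 0.0125 zmed 0.0664
top4 h 0.066 n 21 good 21 c [ 0.5755 -0.1438] rmed 0.0126 zmed 0.0662
sc4 h 0.066 n 41 good 39 c [ 0.5797 -0.1455] rmed 0.0126 zmed 0.0633
```

Call:
{"fn": "move_arm", "kwargs": {"moves": [[1, [-24, 22, 0], [0, 0, 0]], [1, [-24, 22, 0], [0, 0, 0]], [1, [0, 0, 40], [0, 0, 0]], [1, [0, 0, 40], [0, 0, 0]], [1, [0, 0, 40], [0, 0, 0]], [1, [0, 0, 20], [0, 0, 0]], [1, [0, 0, 0], [0, 0, 0]], [1, [0, 0, 0], [0, 0, 0]]]}}

```text
t: 10.5
tcp_pos: [0.5871, -0.3838, 0.087]
ee_rot: [[0.64, 0.769, 0.002], [0.769, -0.64, -0.002], [0.0, 0.003, -1.0]]
ft_force: [0.1, -0.4, 0.3]
finger_gap: 0.998
```

```bash
python3 -c "
from h import *
st()
p,d,c=grab('wrist','w6')
x=rim('w6',.042,(.5858,-.3828),.035,rad=.047)
delta([x[0],x[1],.006],-40)"
```

```text
t 10.5 tcp [ 0.5871 -0.3838  0.087 ] gap 0.998 F [ 0.1 -0.4  0.3]
[[0.64, 0.769, 0.002], [0.769, -0.64, -0.002], [0.0, 0.003, -1.0]] [ 0.08  0.74  0.68  1.62 -0.54  0.97  0.26]
w6 h 0.042 n 2303 good 2303 c [ 0.5861 -0.3828] rmed 0.033 zmed 0.0425
shift [ 0.  -1.8 81.3] yaw(y) -39.79 tilt z [ 0.0027 -0.0018 -1.    ]
rotvec [ 0.19 -0.02  0.21] shift after turn [ 0.1 -1.5 81.3]
```

View pics/w6.png

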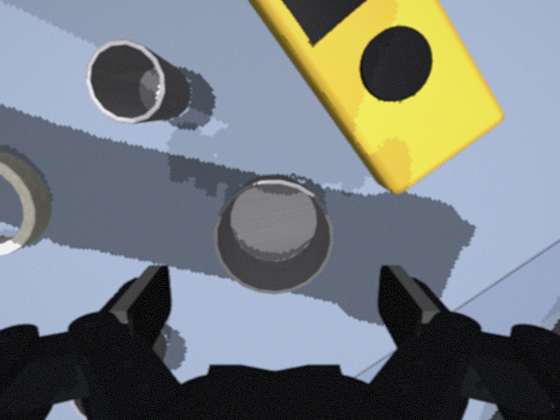

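Cup1's rim at (273,236) sits between the fingers, whose midpoint is about column 275. I'll descend and close.

Call:
{"fn": "move_arm", "kwargs": {"moves": [[1, [0, -1.5, 30], [0, 0, 0]], [1, [0, 0, 30], [0, 0, 0]], [1, [0, 0, 20], [0, 0, 0]], [1, [0, 0, 0], [0, 0, 0]], [-1, [0, 0, 0], [0, 0, 0]], [-1, [0, 0, 0], [0, 0, 0]], [-1, [0, 0, 0], [0, 0, 0]], [-1, [0, 0, -10], [0, 0, 0]]], "newtons": 40}}

```text
t: 11.55
tcp_pos: [0.5849, -0.3815, 0.0154]
ee_rot: [[0.64, 0.768, -0.001], [0.768, -0.64, 0.001], [0.0, -0.001, -1.0]]
ft_force: [0.5, -0.8, -1.6]
finger_gap: 0.802
```

```bash
python3 -c "
from h import *
st()
p,d,c=grab('wrist','w7')
delta([.588,.164,.225],-6)"
```

```text
t 11.55 tcp [ 0.5849 -0.3815  0.0154] gap 0.802 F [ 0.5 -0.8 -1.6]
[[0.64, 0.768, -0.001], [0.768, -0.64, 0.001], [0.0, -0.001, -1.0]] [ 0.11  0.82  0.63  1.66 -0.6   0.87  0.3 ]
shift [ 421.2 -347.5 -208.3] yaw(y) -39.8 tilt z [ 1.6e-03 -7.0e-04 -1.0e+00]
rotvec [  0.1   0.  -33.8] shift after turn [ 543.4  -54.8 -207.9]
```

View pics/w7.png

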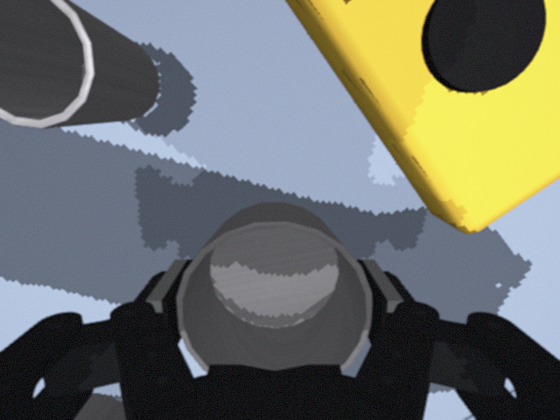

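Cup1 is held, rim at about (275,305), gap 0.80. Lift and carry it.

Call:
{"fn": "move_arm", "kwargs": {"moves": [[-1, [0, 0, -40], [0, 0, 0]], [-1, [0, 0, -50], [0, 0, 0]], [-1, [0, 0, -50], [0, 0, 0]], [-1, [0, 0, -50], [0, 0, 0]], [-1, [35, -29, 0], [0, 0, 0]], [-1, [35, -29, 0], [0, 0, 0]], [-1, [35, -29, 0], [0, 0, 0]], [-1, [35, -29, 0], [0, 0, 0]]]}}

```text
t: 12.6
tcp_pos: [0.5854, -0.1984, 0.2054]
ee_rot: [[0.64, 0.768, 0.0], [0.768, -0.64, 0.0], [0.001, -0.0, -1.0]]
ft_force: [1.1, 0.1, -0.1]
finger_gap: 0.797
```

Call:
{"fn": "move_arm", "kwargs": {"moves": [[-1, [35, -29, 0], [0, 0, 0]], [-1, [35, -29, 0], [0, 0, 0]], [-1, [35, -29, 0], [0, 0, 0]], [-1, [35, -29, 0], [0, 0, 0]], [-1, [35, -29, 0], [0, 0, 0]], [-1, [35, -29, 0], [0, 0, 0]], [-1, [35, -29, 0], [0, 0, 0]], [-1, [35, -29, 0], [0, 0, 0]]]}}

```text
t: 13.6
tcp_pos: [0.5863, 0.165, 0.2055]
ee_rot: [[0.64, 0.768, 0.0], [0.768, -0.64, 0.0], [0.0, -0.0, -1.0]]
ft_force: [-0.0, -0.1, -0.6]
finger_gap: 0.8
```

Call:
{"fn": "move_arm", "kwargs": {"moves": [[-1, [0, 0, 0], [0, 0, -8.4]], [-1, [0, 0, 0], [0, 0, -8.4]], [-1, [0, 0, 0], [0, 0, -8.4]], [-1, [0, 0, 0], [0, 0, -8.4]], [-1, [0, 0, 0], [0, 0, 0]], [-1, [0, 0, 0], [0, 0, 0]], [-1, [0, 0, 0], [0, 0, 0]], [-1, [0, 0, 0], [0, 0, 0]]]}}

```text
t: 14.6
tcp_pos: [0.5866, 0.1637, 0.2052]
ee_rot: [[0.109, 0.994, -0.0], [0.994, -0.109, -0.0], [-0.0, -0.0, -1.0]]
ft_force: [-0.1, -0.1, -1.6]
finger_gap: 0.798
```

Run:
```python
from h import *
s=st()
p,d,c=grab('wrist','w8'); grab('top','top8'); grab('scene','sc8')
z=np.load('pics/w8.npz');W=world(c,z['d'])
# rim height of held cup
T=np.array(s['tcp_pos']); D=np.hypot(W[...,0]-T[0],W[...,1]-T[1]); 
for h in (.03,.034,.038,.042,.046): 
    x=rim('w8',T[2]+h-.006+.0,T[:2],.035,rad=.05,band=.003); print(h, x-T[:2] if x is not None else '')
delta([.588,.164,.225],-6)
```

```text
t 14.6 tcp [0.5866 0.1637 0.2052] gap 0.798 F [-0.1 -0.1 -1.6]
[[0.109, 0.994, -0.0], [0.994, -0.109, -0.0], [-0.0, -0.0, -1.0]] [-0.8   0.43  0.63  1.76 -0.29  1.05 -0.18]
w8 h 0.22922894375663083 n 2897 good 2433 c [0.586  0.1665] rmed 0.0332 zmed 0.229
0.03 [-0.0005707   0.00281643]
w8 h 0.23322894375663084 n 2505 good 2091 c [0.586  0.1663] rmed 0.0329 zmed 0.2332
0.034 [-0.00054872  0.00263515]
w8 h 0.23722894375663084 n 3104 good 2677 c [0.5859 0.1651] rmed 0.0329 zmed 0.2382
0.038 [-0.00068892  0.00145445]
w8 h 0.24122894375663084 n 4452 good 3992 c [0.5858 0.164 ] rmed 0.0336 zmed 0.2406
0.042 [-0.0007847   0.00034452]
w8 h 0.24522894375663085 n 968 good 663 c [0.5864 0.1697] rmed 0.0352 zmed 0.245
0.046 [-0.00016283  0.00600438]
shift [  0.5   1.3 -19.8] yaw(y) -6.21 tilt z [-1.e-04 -1.e-04 -1.e+00]
rotvec [-0.    0.   -0.21] shift after turn [  0.5   1.3 -19.8]
```

View pics/w8.png

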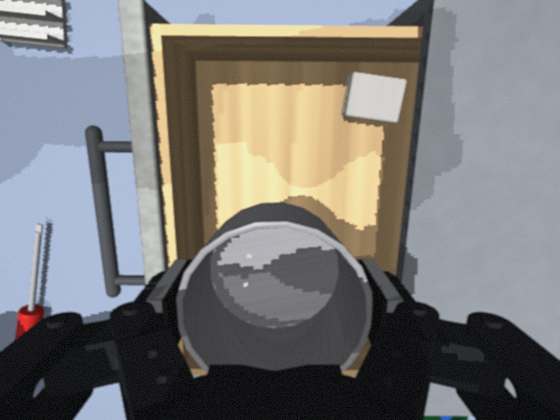

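View pics/sc8.png

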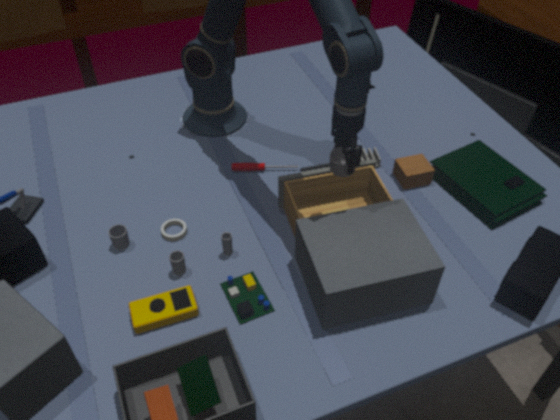

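Run:
```python
from h import *
z=np.load('pics/w8.npz');c=(z['K'],z['R'],z['t']);W=world(c,z['d'])
s=env.observe();T=np.array(s['tcp_pos']);ax=np.array([.994,-.105]);
for v in (100,150,190):
    print(v,[(u,*(np.round(W[v,u],3).tolist())) for u in (135,150,165,180,190,200,210,230,300,360,380,395,405,415,425)])
m=W[90:200,215:340].reshape(-1,3); m=m[(m[:,2]<.035)]; print('floor z',np.median(m[:,2]), 'n',len(m))
zt=np.load('pics/top4.npz');Wt=world((zt['K'],zt['R'],zt['t']),zt['d']); print('floor z top', np.median(Wt[200:212,210:255,2]))
```

```text
100 [(135, 0.511, 0.25, 0.13), (150, 0.519, 0.249, 0.129), (165, 0.525, 0.249, 0.119), (180, 0.526, 0.25, 0.084), (190, 0.526, 0.252, 0.053), (200, 0.528, 0.253, 0.023), (210, 0.537, 0.252, 0.022), (230, 0.555, 0.25, 0.023), (300, 0.617, 0.243, 0.022), (360, 0.665, 0.237, 0.047), (380, 0.681, 0.235, 0.048), (395, 0.694, 0.234, 0.048), (405, 0.711, 0.233, 0.023), (415, 0.679, 0.232, 0.129), (425, 0.68, 0.231, 0.14)]
150 [(135, 0.504, 0.221, 0.13), (150, 0.513, 0.22, 0.129), (165, 0.519, 0.218, 0.119), (180, 0.522, 0.215, 0.092), (190, 0.521, 0.213, 0.061), (200, 0.521, 0.21, 0.025), (210, 0.53, 0.208, 0.022), (230, 0.549, 0.206, 0.023), (300, 0.613, 0.199, 0.024), (360, 0.669, 0.193, 0.023), (380, 0.687, 0.191, 0.023), (395, 0.701, 0.19, 0.024), (405, 0.71, 0.189, 0.022), (415, 0.675, 0.203, 0.139), (425, 0.679, 0.203, 0.142)]
190 [(135, 0.443, 0.175, -0.0), (150, 0.508, 0.194, 0.129), (165, 0.514, 0.192, 0.119), (180, 0.518, 0.187, 0.099), (190, 0.517, 0.181, 0.069), (200, 0.517, 0.173, 0.031), (210, 0.524, 0.171, 0.023), (230, 0.543, 0.169, 0.022), (300, 0.61, 0.162, 0.023), (360, 0.667, 0.155, 0.023), (380, 0.686, 0.153, 0.023), (395, 0.7, 0.152, 0.024), (405, 0.672, 0.177, 0.13), (415, 0.673, 0.179, 0.142), (425, 0.68, 0.178, 0.141)]
floor z 0.0230253896546765 n 13697
floor z top 0.022468093257971326
```

Drawer floor is at z≈0.0225 and its front inner edge at x≈0.517. The cabinet front is at x≈0.672, so I'll lower cup1 at about (0.591,0.163).

Call:
{"fn": "move_arm", "kwargs": {"moves": [[-1, [0, 4, 0], [0, 0, 0]], [-1, [0, 0, 40], [0, 0, 0]], [-1, [0, 0, 40], [0, 0, 0]], [-1, [0, 0, 40], [0, 0, 0]], [-1, [0, 0, 30], [0, 0, 0]], [-1, [0, 0, 15], [0, 0, 0]], [-1, [0, 0, 9], [0, 0, 0]], [-1, [0, 0, 0], [0, 0, 0]]]}}

```text
t: 15.75
tcp_pos: [0.591, 0.1632, 0.0315]
ee_rot: [[0.108, 0.994, 0.0], [0.994, -0.108, 0.0], [0.0, 0.0, -1.0]]
ft_force: [-0.2, 0.4, -0.6]
finger_gap: 0.797
```

```bash
python3 -c "
from h import *
st()"
```

```text
t 15.75 tcp [0.591  0.1632 0.0315] gap 0.797 F [-0.2  0.4 -0.6]
[[0.108, 0.994, 0.0], [0.994, -0.108, 0.0], [0.0, 0.0, -1.0]] [-0.7   0.65  0.5   1.87 -0.45  0.74 -0.05]
```

Call:
{"fn": "move_arm", "kwargs": {"moves": [[-1, [0, 0, 2], [0, 0, 0]], [-1, [0, 0, 0], [0, 0, 0]], [0.85, [0, 0, 0], [0, 0, 0]], [0.9, [0, 0, 0], [0, 0, 0]], [1, [0, 0, 0], [0, 0, 0]], [1, [0, 0, -30], [0, 0, 0]], [1, [0, 0, -50], [0, 0, 0]], [1, [0, 0, -50], [0, 0, 0]]]}}

```text
t: 16.75
tcp_pos: [0.5903, 0.163, 0.1605]
ee_rot: [[0.108, 0.994, -0.001], [0.994, -0.108, -0.0], [-0.0, -0.001, -1.0]]
ft_force: [-0.4, 1.4, -0.7]
finger_gap: 1.005
```

Run:
```python
from h import *
st()
grab('wrist','w9'); x=rim('w9',.0645,(.591,.1632),.035,rad=.05)
delta([.444,-.3935,.225],-6)
```

```text
t 16.75 tcp [0.5903 0.163  0.1605] gap 1.005 F [-0.4  1.4 -0.7]
[[0.108, 0.994, -0.001], [0.994, -0.108, -0.0], [-0.0, -0.001, -1.0]] [-0.78  0.49  0.61  1.79 -0.33  0.97 -0.14]
w9 h 0.0645 n 1369 good 1369 c [0.5866 0.1644] rmed 0.033 zmed 0.0646
shift [-569.7  -88.5  -61.3] yaw(y) -6.24 tilt z [ 0.0104  0.0041 -0.9999]
rotvec [ 0.57 -0.3  -0.24] shift after turn [-569.6  -91.5  -57.4]
```

View pics/w9.png

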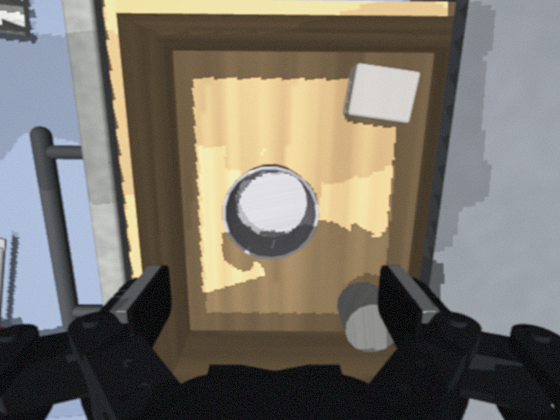

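Call:
{"fn": "move_arm", "kwargs": {"moves": [[0.4, [0, 0, -30], [0, 0, 0]], [0.4, [0, 0, -30], [0, 0, 0]], [0.4, [-44, -7, 0], [0, 0, 0]], [0.4, [-44, -7, 0], [0, 0, 0]], [0.4, [-44, -7, 0], [0, 0, 0]], [0.4, [-44, -7, 0], [0, 0, 0]], [0.4, [-44, -7, 0], [0, 0, 0]], [0.4, [-44, -7, 0], [0, 0, 0]]]}}

```text
t: 17.8
tcp_pos: [0.5197, -0.0961, 0.2193]
ee_rot: [[0.108, 0.994, 0.0], [0.994, -0.108, 0.0], [0.0, 0.0, -1.0]]
ft_force: [0.8, -0.7, 0.2]
finger_gap: 0.702
```

Call:
{"fn": "move_arm", "kwargs": {"moves": [[0.4, [-44, -7, 0], [0, 0, 0]], [0.4, [-44, -7, 0], [0, 0, 0]], [0.4, [-44, -7, 0], [0, 0, 0]], [0.4, [-44, -7, 0], [0, 0, 0]], [0.4, [-44, -7, 0], [0, 0, 0]], [0.4, [-44, -7, 0], [0, 0, 0]], [0.4, [-40, -5, 0], [0, 0, 0]], [0.4, [0, 0, 0], [0, 0, 0]]]}}

```text
t: 18.8
tcp_pos: [0.4384, -0.3954, 0.2194]
ee_rot: [[0.114, 0.993, -0.001], [0.993, -0.114, -0.002], [-0.002, -0.0, -1.0]]
ft_force: [-0.3, -0.3, 0.3]
finger_gap: 0.7
```

Run:
```python
from h import *
st()
grab('wrist','w10'); x=rim('w10',.054,(.444,-.3935),.0235,rad=.036)
if x is not None: delta([*x,.1],-6)
```

```text
t 18.8 tcp [ 0.4384 -0.3954  0.2194] gap 0.7 F [-0.3 -0.3  0.3]
[[0.114, 0.993, -0.001], [0.993, -0.114, -0.002], [-0.002, -0.0, -1.0]] [ 0.08  0.42  0.79  1.79 -0.33  1.07  0.87]
w10 h 0.054 n 519 good 519 c [ 0.4434 -0.3934] rmed 0.0217 zmed 0.0547
shift [  0.2   3.8 119.1] yaw(y) -6.39 tilt z [-5.e-04 -0.e+00 -1.e+00]
rotvec [-0.03  0.   -0.39] shift after turn [1.000e-01 3.800e+00 1.191e+02]
```

View pics/w10.png

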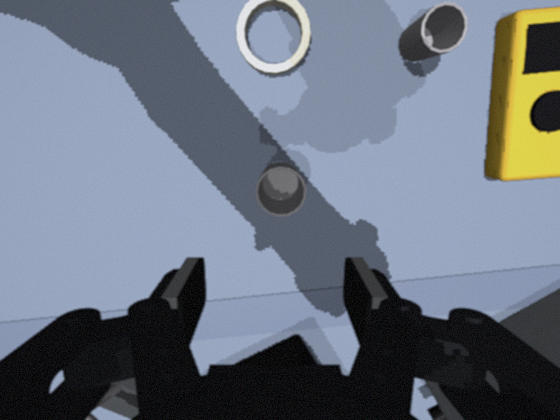

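Call:
{"fn": "move_arm", "kwargs": {"moves": [[0.4, [0, 4, 40], [0, 0, 0]], [0.4, [0, 0, 50], [0, 0, 0]], [0.4, [0, 0, 40], [0, 0, 0]], [0.4, [0, 0, 0], [0, 0, 0]], [0.4, [0, 0, 35], [0, 0, 0]], [0.4, [0, 0, 20], [0, 0, 0]], [0.4, [0, 0, 0], [0, 0, 0]], [0.4, [0, 0, 0], [0, 0, 0]]]}}

```text
t: 19.85
tcp_pos: [0.4455, -0.393, 0.0356]
ee_rot: [[0.108, 0.994, 0.002], [0.994, -0.108, -0.001], [-0.001, 0.002, -1.0]]
ft_force: [0.2, -0.2, -0.7]
finger_gap: 0.705
```

Run:
```python
from h import *
st()
grab('wrist','w11'); x=rim('w11',.054,(.444,-.3935),.0235,rad=.036)
if x is not None: delta([*x,.0345],-6)
```

```text
t 19.85 tcp [ 0.4455 -0.393   0.0356] gap 0.705 F [ 0.2 -0.2 -0.7]
[[0.108, 0.994, 0.002], [0.994, -0.108, -0.001], [-0.001, 0.002, -1.0]] [ 0.21  0.65  0.62  1.92 -0.54  0.74  1.03]
w11 h 0.054 n 4129 good 3311 c [ 0.4436 -0.3929] rmed 0.022 zmed 0.0544
shift [ 0.  -1.9  1.2] yaw(y) -6.2 tilt z [ 0.002  -0.0014 -1.    ]
rotvec [ 0.12  0.07 -0.2 ] shift after turn [ 0.  -1.9  1.2]
```

View pics/w11.png

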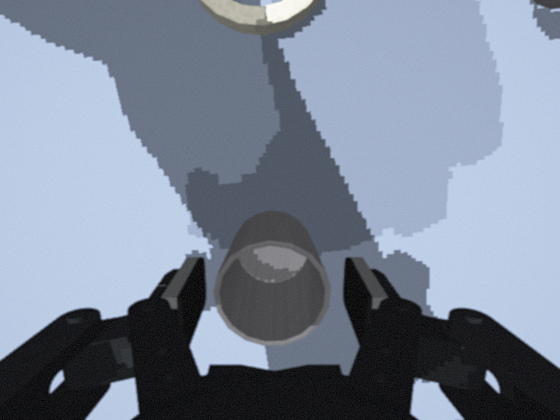

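Cup3 (rim at (272,290)) is centred between the fingers. I'll close and lift.

Call:
{"fn": "move_arm", "kwargs": {"moves": [[-1, [0, -2, 0], [0, 0, 0]], [-1, [0, 0, 0], [0, 0, 0]], [-1, [0, 0, 0], [0, 0, 0]], [-1, [0, 0, 0], [0, 0, 0]], [-1, [0, 0, -30], [0, 0, 0]], [-1, [0, 0, -50], [0, 0, 0]], [-1, [0, 0, -55], [0, 0, 0]], [-1, [0, 0, -55], [0, 0, 0]]]}}

```text
t: 20.9
tcp_pos: [0.4421, -0.3918, 0.2258]
ee_rot: [[0.108, 0.994, -0.001], [0.994, -0.108, 0.001], [0.0, -0.001, -1.0]]
ft_force: [1.2, -1.0, 0.3]
finger_gap: 0.523
```

```bash
cat >> h.py <<'E'
def held(f,ro,hr=(.0,.05)):
    """held cup rim: centre in tool x,y and height above TCP"""
    s=env.observe(); T=np.array(s['tcp_pos']); R=np.array(s['ee_rot'])
    z=np.load(f'pics/{f}.npz'); c=(z['K'],z['R'],z['t']); W=world(c,z['d']); Q=(W-T)@R
    m=(z['d']>0)&(abs(Q[...,1])<ro-.003)&(np.abs(Q[...,0])<.04)&(-Q[...,2]>hr[0])&(-Q[...,2]<hr[1])
    # highest points near +x side = rim far arc
    P=Q[m]; h=np.percentile(-P[:,2],97); print('rim above tcp',round(h,4), 'n',len(P))
    x=rim(f,T[2]+h,T[:2],ro,rad=ro+.004,band=.0025)
    if x is not None: print('rim centre rel tcp in tool',np.round(R.T@np.array([x[0]-T[0],x[1]-T[1],0])*1000,1))
E
python3 - <<'E'
from h import *
st()
grab('wrist','w12'); held('w12',.0235); grab('top','top12')
z=np.load('pics/w12.npz');W=world((z['K'],z['R'],z['t']),z['d']);T=np.array(env.observe()['tcp_pos'])
for v in (262,270,280): print([(u,np.round(W[v,u,2]-T[2],4)) for u in (195,205,210,215,220,225,330,335,340,345,350)])
x=rim('top12',.0645,(.588,.164),.035,rad=.05)
delta([.5866,.1644,.225],-6.2)
E
```

```text
t 20.9 tcp [ 0.4421 -0.3918  0.2258] gap 0.523 F [ 1.2 -1.   0.3]
[[0.108, 0.994, -0.001], [0.994, -0.108, 0.001], [0.0, -0.001, -1.0]] [ 0.06  0.41  0.8   1.78 -0.33  1.09  0.87]
rim above tcp 0.0333 n 5016
w12 h 0.26666871096668704 n 675 good 576 c [ 0.4428 -0.3897] rmed 0.0236 zmed 0.2663
rim centre rel tcp in tool [ 5.6 -2.5 -0.1]
[(195, np.float64(-0.2292)), (205, np.float64(0.1389)), (210, np.float64(0.011)), (215, np.float64(0.0092)), (220, np.float64(0.0079)), (225, np.float64(-0.2284)), (330, np.float64(0.0096)), (335, np.float64(0.0103)), (340, np.float64(0.0098)), (345, np.float64(0.0115)), (350, np.float64(-0.2299))]
[(195, np.float64(0.0089)), (205, np.float64(0.019)), (210, np.float64(0.0186)), (215, np.float64(0.019)), (220, np.float64(0.0082)), (225, np.float64(0.0147)), (330, np.float64(0.0105)), (335, np.float64(0.0177)), (340, np.float64(0.0177)), (345, np.float64(0.0183)), (350, np.float64(0.0187))]
[(195, np.float64(0.0266)), (205, np.float64(0.0267)), (210, np.float64(0.0262)), (215, np.float64(0.0195)), (220, np.float64(0.0147)), (225, np.float64(0.0136)), (330, np.float64(0.0142)), (335, np.float64(0.1389)), (340, np.float64(0.0267)), (345, np.float64(0.0266)), (350, np.float64(0.0265))]
top12 h 0.0645 n 57 good 57 c [0.5871 0.1632] rmed 0.0332 zmed 0.0637
shift [571.8  80.4   3.1] yaw(y) -6.24 tilt z [ 0.0095 -0.0067 -0.9999]
rotvec [ 0.58  0.32 -0.04] shift after turn [571.8  80.9   5.5]
```

View pics/w12.png

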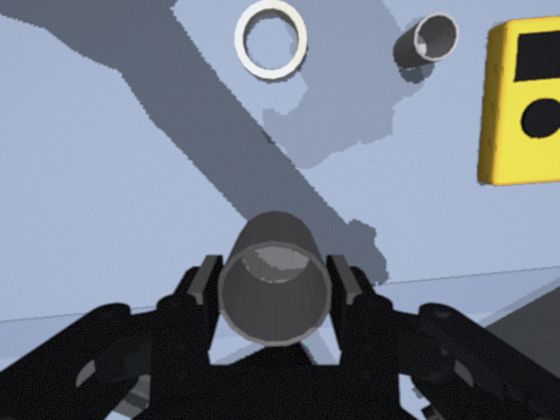

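Cup3 is held. Carry it over.

Call:
{"fn": "move_arm", "kwargs": {"moves": [[-1, [44, 6, 0], [0, 0, 0]], [-1, [44, 6, 0], [0, 0, 0]], [-1, [44, 6, 0], [0, 0, 0]], [-1, [44, 6, 0], [0, 0, 0]], [-1, [44, 6, 0], [0, 0, 0]], [-1, [44, 6, 0], [0, 0, 0]], [-1, [44, 6, 0], [0, 0, 0]], [-1, [44, 6, 0], [0, 0, 0]]]}}

```text
t: 22.0
tcp_pos: [0.528, -0.046, 0.2237]
ee_rot: [[0.108, 0.994, -0.001], [0.994, -0.108, 0.0], [0.0, -0.001, -1.0]]
ft_force: [0.1, -0.6, -0.5]
finger_gap: 0.519
```

Call:
{"fn": "move_arm", "kwargs": {"moves": [[-1, [44, 6, 0], [0, 0, 0]], [-1, [44, 6, 0], [0, 0, 0]], [-1, [44, 6, 0], [0, 0, 0]], [-1, [44, 6, 0], [0, 0, 0]], [-1, [44, 6, 0], [0, 0, 0]], [-1, [0, 0, 0], [0, 0, 0]], [-1, [0, 0, 0], [0, 0, 0]], [-1, [0, 0, 0], [0, 0, 0]]]}}

```text
t: 23.0
tcp_pos: [0.5819, 0.1662, 0.2242]
ee_rot: [[0.111, 0.994, -0.0], [0.994, -0.111, -0.0], [-0.0, -0.0, -1.0]]
ft_force: [0.0, 0.0, -1.5]
finger_gap: 0.521
```

Run:
```python
from h import *
s=st(); T=s['tcp_pos']
grab('wrist','w13'); grab('scene','sc13');grab('top','top13')
x=rim('w13',T[2]+.0184,T[:2],.0235,rad=.028,band=.002); print('off',x-T[:2])
for f in ('w13','top13','sc13'): rim(f,.0645,(.588,.164),.035,rad=.05)
delta([.5866,.1644,.065],-6.2)
```

```text
t 23.0 tcp [0.5819 0.1662 0.2242] gap 0.521 F [ 0.   0.  -1.5]
[[0.111, 0.994, -0.0], [0.994, -0.111, -0.0], [-0.0, -0.0, -1.0]] [-0.84  0.41  0.66  1.74 -0.28  1.08 -0.19]
w13 h 0.24262964359185815 n 2605 good 2537 c [0.5809 0.1656] rmed 0.0218 zmed 0.2433
off [-0.00097819 -0.0005258 ]
w13 h 0.0645 n 589 good 589 c [0.5863 0.1637] rmed 0.0332 zmed 0.0647
top13 h 0.0645 n 27 good 27 c [0.587 0.164] rmed 0.0337 zmed 0.0621
sc13 h 0.0645 n 45 good 43 c [0.5908 0.1617] rmed 0.0335 zmed 0.0615
shift [ -2.    4.8 159.5] yaw(y) -6.31 tilt z [ 1.e-04  2.e-04 -1.e+00]
rotvec [ 0.   -0.01 -0.11] shift after turn [ -2.    4.8 159.5]
```

View pics/w13.png

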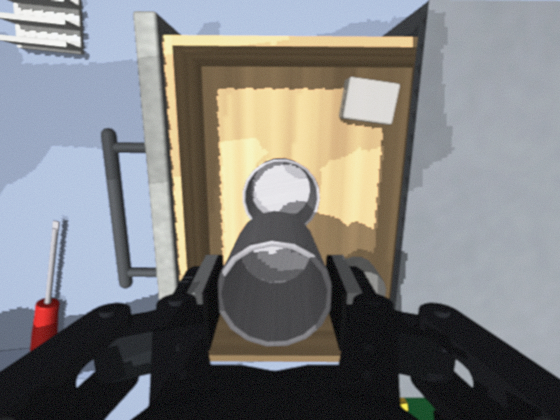

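Cup3's foot goes over cup1 with a shift of (-1, +5.5) mm. Descend.

Call:
{"fn": "move_arm", "kwargs": {"moves": [[-1, [-1, 5.5, 0], [0, 0, 0]], [-1, [0, 0, 40], [0, 0, 0]], [-1, [0, 0, 40], [0, 0, 0]], [-1, [0, 0, 40], [0, 0, 0]], [-1, [0, 0, 20], [0, 0, 0]], [-1, [0, 0, 10], [0, 0, 0]], [-1, [0, 0, 8], [0, 0, 0]], [-1, [0, 0, 0], [0, 0, 0]]]}}

```text
t: 24.15
tcp_pos: [0.5878, 0.1666, 0.0667]
ee_rot: [[0.108, 0.994, 0.001], [0.994, -0.108, 0.0], [0.001, 0.001, -1.0]]
ft_force: [0.2, 0.6, -0.7]
finger_gap: 0.523
```

Run:
```python
from h import *
s=st()
```

```text
t 24.15 tcp [0.5878 0.1666 0.0667] gap 0.523 F [ 0.2  0.6 -0.7]
[[0.108, 0.994, 0.001], [0.994, -0.108, 0.0], [0.001, 0.001, -1.0]] [-0.74  0.6   0.56  1.86 -0.43  0.8  -0.07]
```

Call:
{"fn": "move_arm", "kwargs": {"moves": [[-1, [0, 0, 3], [0, 0, 0]], [-1, [0, 0, 0], [0, 0, 0]], [0.3, [0, 0, 0], [0, 0, 0]], [0.5, [0, 0, 0], [0, 0, 0]], [0.5, [0, 0, 0], [0, 0, 0]], [0.5, [0, 0, -30], [0, 0, 0]], [0.5, [0, 0, -50], [0, 0, 0]], [0.5, [0, 0, -50], [0, 0, 0]]]}}

```text
t: 25.15
tcp_pos: [0.5872, 0.1664, 0.1945]
ee_rot: [[0.108, 0.994, -0.001], [0.994, -0.108, -0.0], [-0.0, -0.001, -1.0]]
ft_force: [1.0, -0.0, 0.3]
finger_gap: 0.75
```

Call:
{"fn": "move_arm", "kwargs": {"moves": [[0, [0, 0, -30], [0, 0, 0]], [0, [0, 0, 0], [0, 0, 0]], [0, [0, 0, 0], [0, 0, 0]], [0, [0, 0, 0], [0, 0, 0]], [0, [0, 0, 0], [0, 0, 0]], [0, [0, 0, 0], [0, 0, 0]], [0, [0, 0, 0], [0, 0, 0]], [0, [0, 0, 0], [0, 0, 0]]]}}

```text
t: 26.15
tcp_pos: [0.5875, 0.1665, 0.2232]
ee_rot: [[0.108, 0.994, -0.0], [0.994, -0.108, -0.0], [-0.0, -0.0, -1.0]]
ft_force: [0.5, 0.3, 0.1]
finger_gap: 0.5
```

Run:
```python
from h import *
s=st(); grab('wrist','w14')
rim('w14',.0645,(.588,.164),.035,rad=.05)
rim('w14',.0815,(.588,.164),.0235,rad=.04)
rim('w14',.0815,(.588,.164),.0235,rad=.04,band=.015)
delta([.5865,-.2759,.225],-6.2)
```

```text
t 26.15 tcp [0.5875 0.1665 0.2232] gap 0.5 F [0.5 0.3 0.1]
[[0.108, 0.994, -0.0], [0.994, -0.108, -0.0], [-0.0, -0.0, -1.0]] [-0.83  0.42  0.67  1.73 -0.29  1.09 -0.18]
w14 h 0.0645 n 1093 good 845 c [0.5864 0.1648] rmed 0.0328 zmed 0.0646
w14 h 0.0815 n 604 good 604 c [0.587  0.1659] rmed 0.0217 zmed 0.0816
w14 h 0.0815 n 871 good 863 c [0.5871 0.1664] rmed 0.0215 zmed 0.081
shift [-439.9   46.8   -1.7] yaw(y) -6.2 tilt z [-0.e+00  1.e-04 -1.e+00]
rotvec [-0. -0. -0.] shift after turn [-439.9   46.8   -1.7]
```

View pics/w14.png

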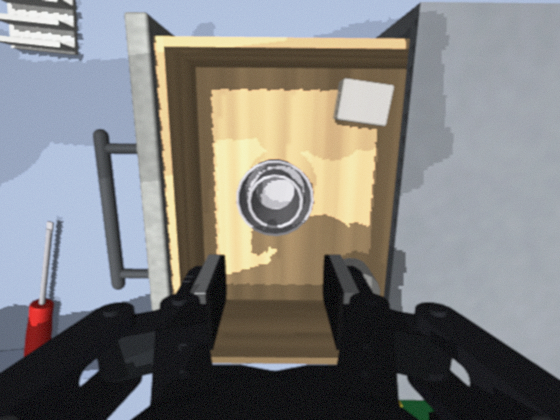

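Cup3 is seated: its rim is at z 0.0816 against an expected 0.0815. Now cup4.

Call:
{"fn": "move_arm", "kwargs": {"moves": [[0.2, [-40, 4, 0], [0, 0, 0]], [0.2, [-40, 4, 0], [0, 0, 0]], [0.2, [-40, 4, 0], [0, 0, 0]], [0.2, [-40, 4, 0], [0, 0, 0]], [0.2, [-40, 4, 0], [0, 0, 0]], [0.2, [-40, 4, 0], [0, 0, 0]], [0.2, [-40, 4, 0], [0, 0, 0]], [0.2, [-40, 4, 0], [0, 0, 0]]]}}

```text
t: 27.2
tcp_pos: [0.5847, -0.1563, 0.2234]
ee_rot: [[0.108, 0.994, 0.0], [0.994, -0.108, 0.0], [0.0, 0.0, -1.0]]
ft_force: [1.0, -0.6, 0.6]
finger_gap: 0.6
```

Call:
{"fn": "move_arm", "kwargs": {"moves": [[0.2, [-40, 4, 0], [0, 0, 0]], [0.2, [-40, 5, 0], [0, 0, 0]], [0.2, [-38, 6, 0], [0, 0, 0]], [0.2, [0, 0, 40], [0, 0, 0]], [0.2, [0, 0, 40], [0, 0, 0]], [0.2, [0, 0, 20], [0, 0, 0]], [0.2, [0, 0, 0], [0, 0, 0]], [0.2, [0, 0, 0], [0, 0, 0]]]}}

```text
t: 28.2
tcp_pos: [0.5878, -0.2747, 0.1249]
ee_rot: [[0.108, 0.994, 0.002], [0.994, -0.108, -0.001], [-0.001, 0.003, -1.0]]
ft_force: [0.4, -0.3, 0.6]
finger_gap: 0.6
```

Run:
```python
from h import *
s=st(); grab('wrist','w15')
x=rim('w15',.060,(.5865,-.2759),.0185,rad=.03)
if x is not None: delta([*x,.043],-6.2)
```

```text
t 28.2 tcp [ 0.5878 -0.2747  0.1249] gap 0.6 F [ 0.4 -0.3  0.6]
[[0.108, 0.994, 0.002], [0.994, -0.108, -0.001], [-0.001, 0.003, -1.0]] [-0.08  0.6   0.66  1.73 -0.44  0.95  0.64]
w15 h 0.06 n 910 good 910 c [ 0.5863 -0.2751] rmed 0.0168 zmed 0.0606
shift [-0.5 -1.8 82.1] yaw(y) -6.2 tilt z [ 0.0029 -0.0012 -1.    ]
rotvec [0.17 0.05 0.  ] shift after turn [-0.6 -1.6 82.1]
```

View pics/w15.png

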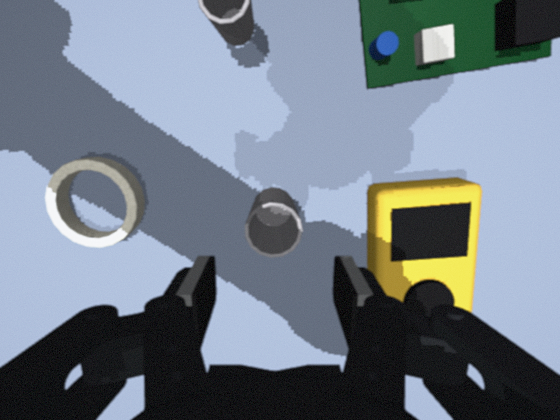

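Call:
{"fn": "move_arm", "kwargs": {"moves": [[0.2, [-0.5, -1.5, 40], [0, 0, 0]], [0.2, [0, 0, 30], [0, 0, 0]], [0.2, [0, 0, 12], [0, 0, 0]], [0.2, [0, 0, 0], [0, 0, 0]], [-1, [0, 0, 0], [0, 0, 0]], [-1, [0, 0, 0], [0, 0, 0]], [-1, [0, 0, 0], [0, 0, 0]], [-1, [0, 0, 0], [0, 0, 0]]]}}

```text
t: 29.25
tcp_pos: [0.5866, -0.2751, 0.0431]
ee_rot: [[0.108, 0.994, 0.003], [0.994, -0.108, -0.001], [-0.001, 0.003, -1.0]]
ft_force: [0.5, -1.0, 7.0]
finger_gap: 0.412
```

Run:
```python
from h import *
s=st(); grab('wrist','w16'); T=np.array(s['tcp_pos'])
x=rim('w16',.060,(.5865,-.2759),.0185,rad=.022,band=.003)
z=np.load('pics/w16.npz');W=world((z['K'],z['R'],z['t']),z['d'])
for v in range(250,290,6): print(v,[(u,round(W[v,u,2]-T[2],4)) for u in (205,210,215,220,225,230,320,325,330,335,340)])
```

```text
t 29.25 tcp [ 0.5866 -0.2751  0.0431] gap 0.412 F [ 0.5 -1.   7. ]
[[0.108, 0.994, 0.003], [0.994, -0.108, -0.001], [-0.001, 0.003, -1.0]] [-0.03  0.7   0.59  1.78 -0.52  0.82  0.7 ]
w16 h 0.06 n 2295 good 2252 c [ 0.5856 -0.275 ] rmed 0.0169 zmed 0.0607
250 [(205, np.float64(-0.0431)), (210, np.float64(-0.0414)), (215, np.float64(-0.0417)), (220, np.float64(-0.0419)), (225, np.float64(-0.0416)), (230, np.float64(-0.042)), (320, np.float64(-0.0422)), (325, np.float64(-0.0421)), (330, np.float64(-0.0422)), (335, np.float64(-0.0414)), (340, np.float64(-0.041))]
256 [(205, np.float64(-0.0418)), (210, np.float64(-0.0425)), (215, np.float64(-0.0414)), (220, np.float64(0.0089)), (225, np.float64(0.0091)), (230, np.float64(0.0095)), (320, np.float64(0.0093)), (325, np.float64(0.0091)), (330, np.float64(0.0089)), (335, np.float64(-0.043)), (340, np.float64(-0.0431))]
262 [(205, np.float64(-0.0417)), (210, np.float64(-0.0416)), (215, np.float64(0.0151)), (220, np.float64(0.0155)), (225, np.float64(0.0156)), (230, np.float64(0.0142)), (320, np.float64(0.0155)), (325, np.float64(0.0157)), (330,
[... 578 characters left out ...]
p.float64(0.0263)), (330, np.float64(0.0259)), (335, np.float64(0.0258)), (340, np.float64(0.0266))]
280 [(205, np.float64(0.0232)), (210, np.float64(0.032)), (215, np.float64(0.0302)), (220, np.float64(0.0307)), (225, np.float64(0.0292)), (230, np.float64(0.0165)), (320, np.float64(0.0193)), (325, np.float64(0.032)), (330, np.float64(0.0301)), (335, np.float64(0.0318)), (340, np.float64(0.0317))]
286 [(205, np.float64(0.0361)), (210, np.float64(0.0355)), (215, np.float64(0.036)), (220, np.float64(0.0348)), (225, np.float64(0.0301)), (230, np.float64(0.0172)), (320, np.float64(0.0195)), (325, np.float64(0.0317)), (330, np.float64(0.0367)), (335, np.float64(0.036)), (340, np.float64(0.0363))]
```

View pics/w16.png

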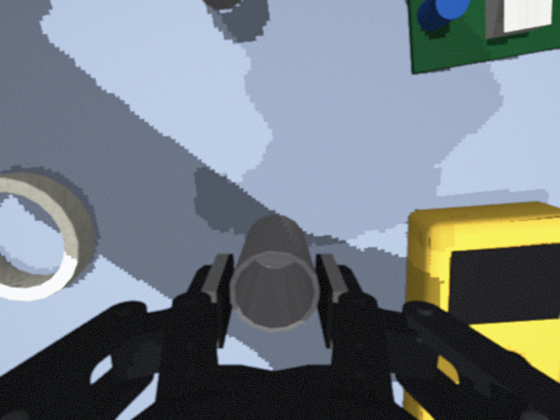

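Cup4 is held with its rim about 17 mm above the TCP. Lift and carry.

Call:
{"fn": "move_arm", "kwargs": {"moves": [[-1, [0, 0, -30], [0, 0, 0]], [-1, [0, 0, -50], [0, 0, 0]], [-1, [0, 0, -50], [0, 0, 0]], [-1, [0, 0, -50], [0, 0, 0]], [-1, [40, -4, 0], [0, 0, 0]], [-1, [40, -4, 0], [0, 0, 0]], [-1, [40, -4, 0], [0, 0, 0]], [-1, [40, -4, 0], [0, 0, 0]]]}}

```text
t: 30.3
tcp_pos: [0.5863, -0.1122, 0.2214]
ee_rot: [[0.108, 0.994, 0.0], [0.994, -0.108, 0.0], [0.0, -0.0, -1.0]]
ft_force: [0.3, -0.0, 0.4]
finger_gap: 0.425
```

Call:
{"fn": "move_arm", "kwargs": {"moves": [[-1, [40, -4, 0], [0, 0, 0]], [-1, [40, -4, 0], [0, 0, 0]], [-1, [40, -4, 0], [0, 0, 0]], [-1, [40, -4, 0], [0, 0, 0]], [-1, [40, -4, 0], [0, 0, 0]], [-1, [40, -4, 0], [0, 0, 0]], [-1, [40, -4, 0], [0, 0, 0]], [-1, [0, 0, 0], [0, 0, 0]]]}}

```text
t: 31.3
tcp_pos: [0.5882, 0.1728, 0.2207]
ee_rot: [[0.101, 0.995, -0.001], [0.995, -0.101, 0.002], [0.001, -0.001, -1.0]]
ft_force: [-0.3, -0.1, -0.7]
finger_gap: 0.416
```

Run:
```python
from h import *
s=st(); T=s['tcp_pos']; grab('wrist','w17')
x=rim('w17',T[2]+.0173,T[:2],.0185,rad=.022,band=.002)
y=rim('w17',.0815,(.587,.166),.0235,rad=.04); rim('w17',.0645,(.587,.166),.035,rad=.05)
delta([T[0]+y[0]-x[0],T[1]+y[1]-x[1],.0225+.010+.0431],-6.2)
```

```text
t 31.3 tcp [0.5882 0.1728 0.2207] gap 0.416 F [-0.3 -0.1 -0.7]
[[0.101, 0.995, -0.001], [0.995, -0.101, 0.002], [0.001, -0.001, -1.0]] [-0.85  0.43  0.67  1.73 -0.3   1.09 -0.17]
w17 h 0.2380226779369387 n 1959 good 1924 c [0.5874 0.1727] rmed 0.0169 zmed 0.2384
w17 h 0.0815 n 390 good 390 c [0.587  0.1655] rmed 0.022 zmed 0.0818
w17 h 0.0645 n 719 good 589 c [0.5864 0.1636] rmed 0.033 zmed 0.0647
shift [ -4.1  -0.2 145.4] yaw(y) -6.0 tilt z [-6.e-04 -0.e+00 -1.e+00]
rotvec [-0.04  0.01  0.2 ] shift after turn [ -4.1  -0.3 145.4]
```

View pics/w17.png

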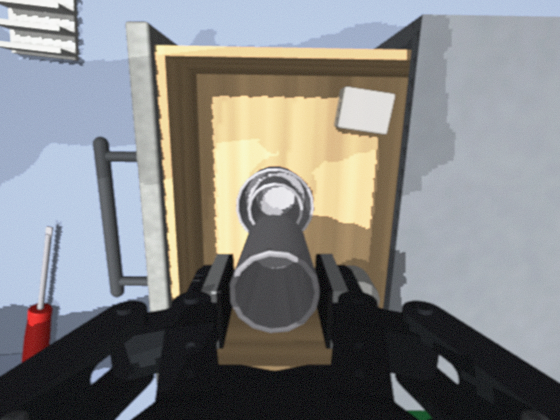

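Call:
{"fn": "move_arm", "kwargs": {"moves": [[-1, [-5, 0, 0], [0, 0, 0]], [-1, [0, 0, 35], [0, 0, 0]], [-1, [0, 0, 35], [0, 0, 0]], [-1, [0, 0, 0], [0, 0, 0]], [-1, [0, 0, 0], [0, 0, 0]], [-1, [0, 0, 0], [0, 0, 0]], [-1, [0, 0, 0], [0, 0, 0]], [-1, [0, 0, 0], [0, 0, 0]]]}}

```text
t: 32.35
tcp_pos: [0.5888, 0.163, 0.1519]
ee_rot: [[0.108, 0.994, 0.001], [0.994, -0.108, 0.001], [0.001, 0.001, -1.0]]
ft_force: [0.2, 0.5, 0.0]
finger_gap: 0.418
```

Run:
```python
from h import *
s=st(); T=s['tcp_pos']; grab('wrist','w18')
x=rim('w18',T[2]+.0173,T[:2],.0185,rad=.022,band=.002)
y=rim('w18',.0815,(.587,.166),.0235,rad=.04); rim('w18',.0645,(.587,.166),.035,rad=.05)
delta([T[0]+y[0]-x[0],T[1]+y[1]-x[1],.0225+.010+.0431],-6.2)
```

```text
t 32.35 tcp [0.5888 0.163  0.1519] gap 0.418 F [0.2 0.5 0. ]
[[0.108, 0.994, 0.001], [0.994, -0.108, 0.001], [0.001, 0.001, -1.0]] [-0.8   0.5   0.64  1.8  -0.36  0.95 -0.12]
w18 h 0.16916098136000787 n 1951 good 1914 c [0.5879 0.1629] rmed 0.0169 zmed 0.1696
w18 h 0.0815 n 634 good 634 c [0.5871 0.1654] rmed 0.022 zmed 0.0818
w18 h 0.0645 n 1224 good 1024 c [0.5865 0.1635] rmed 0.0329 zmed 0.0647
shift [ 2.4 -0.9 76.1] yaw(y) -6.19 tilt z [ 5.e-04  5.e-04 -1.e+00]
rotvec [ 0.03 -0.03  0.01] shift after turn [ 2.4 -0.9 76.1]
```

View pics/w18.png

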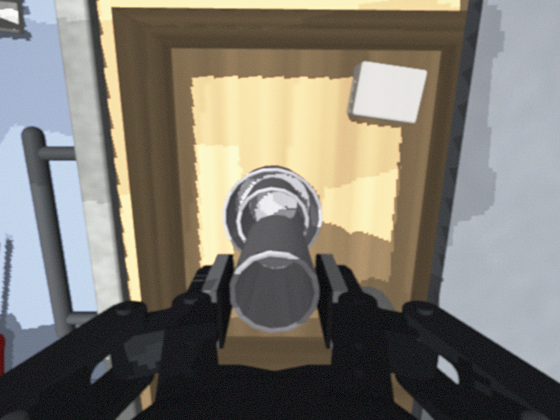

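Call:
{"fn": "move_arm", "kwargs": {"moves": [[-1, [2, -1, 0], [0, 0, 0]], [-1, [0, 0, 20], [0, 0, 0]], [-1, [0, 0, 15], [0, 0, 0]], [-1, [0, 0, 10], [0, 0, 0]], [-1, [0, 0, 0], [0, 0, 0]], [-1, [0, 0, 0], [0, 0, 0]], [-1, [0, 0, 0], [0, 0, 0]], [-1, [0, 0, 0], [0, 0, 0]]]}}

```text
t: 33.4
tcp_pos: [0.5881, 0.1651, 0.1068]
ee_rot: [[0.108, 0.994, 0.001], [0.994, -0.108, 0.001], [0.001, 0.001, -1.0]]
ft_force: [-0.6, -0.1, 0.1]
finger_gap: 0.419
```

```bash
python3 - <<'E'
from h import *
s=st(); T=s['tcp_pos']; grab('wrist','w19'); grab('scene','sc19')
E
python3 -c "
import cv2
b=cv2.imread('pics/sc19.png')[130:260,260:420]; cv2.imwrite('pics/sc19c.png',cv2.resize(b,None,fx=4,fy=4,interpolation=2))"
```

```text
t 33.4 tcp [0.5881 0.1651 0.1068] gap 0.419 F [-0.6 -0.1  0.1]
[[0.108, 0.994, 0.001], [0.994, -0.108, 0.001], [0.001, 0.001, -1.0]] [-0.78  0.56  0.61  1.84 -0.41  0.87 -0.09]
```

View pics/w19.png

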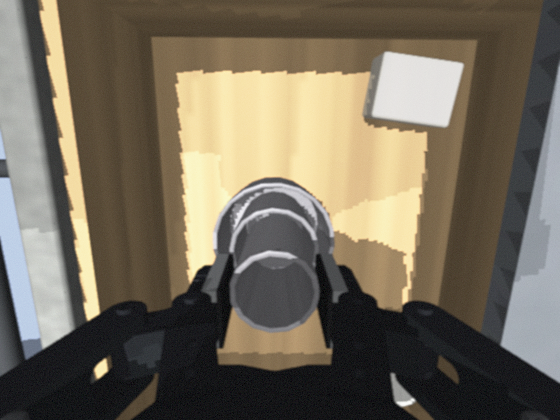

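View pics/sc19c.png

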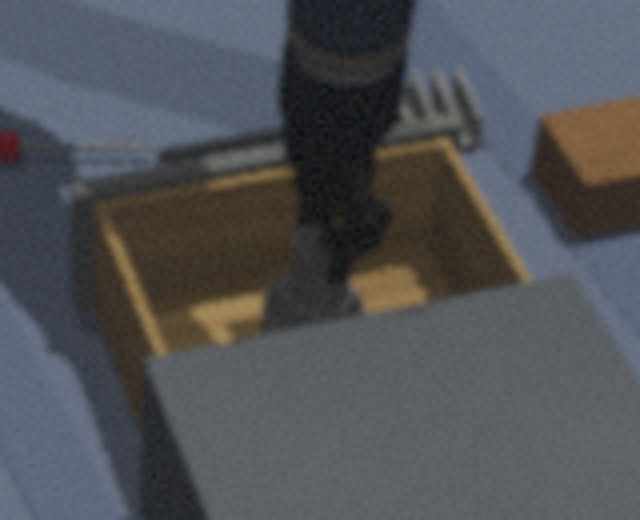

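The foot is now inside cup3's rim and there is no contact force. Continue down.

Call:
{"fn": "move_arm", "kwargs": {"moves": [[-1, [0, 0, 15], [0, 0, 0]], [-1, [0, 0, 10], [0, 0, 0]], [-1, [0, 0, 4], [0, 0, 0]], [-1, [0, 0, 0], [0, 0, 0]], [-1, [0, 0, 0], [0, 0, 0]], [-1, [0, 0, 0], [0, 0, 0]], [-1, [0, 0, 0], [0, 0, 0]], [-1, [0, 0, 0], [0, 0, 0]]]}}

```text
t: 34.5
tcp_pos: [0.5914, 0.1646, 0.0801]
ee_rot: [[0.109, 0.994, 0.007], [0.994, -0.109, 0.001], [0.002, 0.007, -1.0]]
ft_force: [1.0, -2.3, 15.5]
finger_gap: 0.42
```

There is contact about 4 mm early. I'll ease up slightly and release so the cup can settle.

Call:
{"fn": "move_arm", "kwargs": {"moves": [[-1, [0, 0, -3], [0, 0, 0]], [-1, [0, 0, 0], [0, 0, 0]], [0.1, [0, 0, 0], [0, 0, 0]], [0.1, [0, 0, 0], [0, 0, 0]], [0.1, [0, 0, 0], [0, 0, 0]], [0.1, [0, 0, -30], [0, 0, 0]], [0.1, [0, 0, -50], [0, 0, 0]], [0.1, [0, 0, -50], [0, 0, 0]]]}}

```text
t: 35.5
tcp_pos: [0.5874, 0.1649, 0.2113]
ee_rot: [[0.108, 0.994, -0.001], [0.994, -0.108, -0.001], [-0.001, -0.001, -1.0]]
ft_force: [-0.6, 0.2, 0.5]
finger_gap: 0.546
```

Run:
```python
from h import *
s=st(); T=s['tcp_pos']; grab('wrist','w20')
for h,r in ((.0645,.035),(.0815,.0235),(.0925,.0185)):
  for b in (.005,): rim('w20',h,(.588,.1650),r,rad=r+.012,band=b)
z=np.load('pics/w20.npz');W=world((z['K'],z['R'],z['t']),z['d'])
D=np.hypot(W[...,0]-.588,W[...,1]-.165); m=(D<.05)&(z['d']>0); print(np.histogram(W[m][:,2],bins=np.arange(.02,.12,.004)))
```

```text
t 35.5 tcp [0.5874 0.1649 0.2113] gap 0.546 F [-0.6  0.2  0.5]
[[0.108, 0.994, -0.001], [0.994, -0.108, -0.001], [-0.001, -0.001, -1.0]] [-0.84  0.44  0.68  1.75 -0.31  1.07 -0.16]
w20 h 0.0645 n 1205 good 935 c [0.5908 0.1639] rmed 0.0327 zmed 0.0646
w20 h 0.0815 n 753 good 519 c [0.5887 0.1647] rmed 0.0213 zmed 0.0818
w20 h 0.0925 n 542 good 542 c [0.5883 0.1646] rmed 0.0168 zmed 0.0926
(array([2848,  629,  374,   93,  533,  135,  159,  171,  216,  271,  370,
        750,  117,  136,  132,  581,   87,  152,  382,    0,    0,    0,
          0,    0]), array([0.02 , 0.024, 0.028, 0.032, 0.036, 0.04 , 0.044, 0.048, 0.052,
       0.056, 0.06 , 0.064, 0.068, 0.072, 0.076, 0.08 , 0.084, 0.088,
       0.092, 0.096, 0.1  , 0.104, 0.108, 0.112, 0.116]))
```

View pics/w20.png

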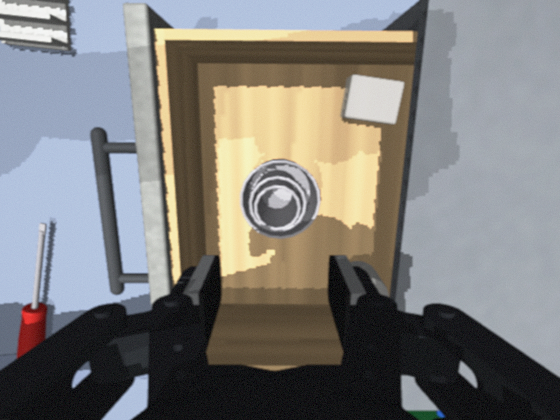

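Cup4 is seated: its rim is at 0.0926 against an expected 0.0925. Now cup5.

```bash
python3 -c "
from h import *
delta([.575,-.1448,.21],-6.2)"
```

```text
shift [-310.    17.2    7.1] yaw(y) -6.23 tilt z [ 0.0104  0.0042 -0.9999]
rotvec [ 0.57 -0.3  -0.03] shift after turn [-309.9   17.1    8.5]
```

Call:
{"fn": "move_arm", "kwargs": {"moves": [[0, [-44, 3, 0], [0, 0, 0]], [0, [-44, 3, 0], [0, 0, 0]], [0, [-44, 3, 0], [0, 0, 0]], [0, [-44, 3, 0], [0, 0, 0]], [0, [-44, 3, 0], [0, 0, 0]], [0, [-44, 3, 0], [0, 0, 0]], [0, [-44, 2, 0], [0, 0, 0]], [0, [0, 0, 0], [0, 0, 0]]]}}

```text
t: 36.55
tcp_pos: [0.5731, -0.1483, 0.2105]
ee_rot: [[0.116, 0.993, 0.0], [0.993, -0.116, -0.002], [-0.002, 0.0, -1.0]]
ft_force: [-0.1, 0.2, -0.9]
finger_gap: 0.501
```

Call:
{"fn": "move_arm", "kwargs": {"moves": [[0, [0, 0, 40], [0, 0, 0]], [0, [0, 0, 35], [0, 0, 0]], [0, [0, 0, 0], [0, 0, 0]], [0, [0, 0, 0], [0, 0, 0]], [0, [0, 0, 0], [0, 0, 0]], [0, [0, 0, 0], [0, 0, 0]], [0, [0, 0, 0], [0, 0, 0]], [0, [0, 0, 0], [0, 0, 0]]]}}

```text
t: 37.55
tcp_pos: [0.5745, -0.1433, 0.1355]
ee_rot: [[0.108, 0.994, 0.0], [0.994, -0.108, 0.0], [0.0, 0.0, -1.0]]
ft_force: [-0.5, -0.8, 0.5]
finger_gap: 0.498
```

Run:
```python
from h import *
s=st(); grab('wrist','w21')
x=rim('w21',.066,(.575,-.1448),.014,rad=.024)
if x is not None: delta([*x,.051],-6.2)
```

```text
t 37.55 tcp [ 0.5745 -0.1433  0.1355] gap 0.498 F [-0.5 -0.8  0.5]
[[0.108, 0.994, 0.0], [0.994, -0.108, 0.0], [0.0, 0.0, -1.0]] [-0.33  0.51  0.68  1.86 -0.4   0.91  0.43]
w21 h 0.066 n 623 good 623 c [ 0.5748 -0.1431] rmed 0.0124 zmed 0.0666
shift [ 0.3  0.3 84.4] yaw(y) -6.2 tilt z [ 2.e-04  1.e-04 -1.e+00]
rotvec [ 0.01 -0.01  0.  ] shift after turn [ 0.3  0.4 84.4]
```

View pics/w21.png

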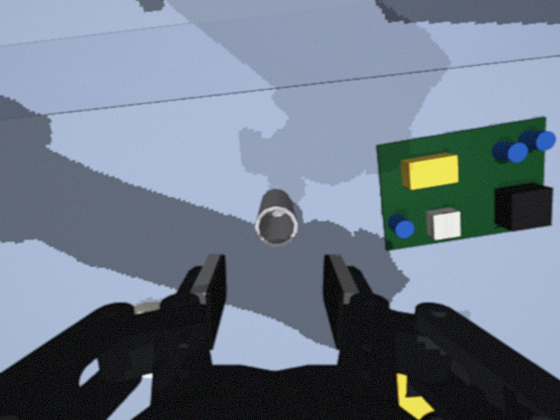

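Call:
{"fn": "move_arm", "kwargs": {"moves": [[0, [0, 0, 40], [0, 0, 0]], [0, [0, 0, 30], [0, 0, 0]], [0, [0, 0, 14], [0, 0, 0]], [0, [0, 0, 0], [0, 0, 0]], [-1, [0, 0, 0], [0, 0, 0]], [-1, [0, 0, 0], [0, 0, 0]], [-1, [0, 0, 0], [0, 0, 0]], [-1, [0, 0, 0], [0, 0, 0]]]}}

```text
t: 38.6
tcp_pos: [0.5754, -0.1438, 0.0524]
ee_rot: [[0.108, 0.994, 0.003], [0.994, -0.108, -0.0], [-0.0, 0.003, -1.0]]
ft_force: [-0.2, 0.0, 6.9]
finger_gap: 0.304
```

Run:
```python
from h import *
s=st(); T=np.array(s['tcp_pos']); grab('wrist','w22')
x=rim('w22',.066,(.575,-.1438),.014,rad=.018,band=.003)
z=np.load('pics/w22.npz');W=world((z['K'],z['R'],z['t']),z['d'])
for v in range(246,276,5): print(v,[(u,round(W[v,u,2]-T[2],4)) for u in (220,225,230,235,240,310,315,320,325)])
```

```text
t 38.6 tcp [ 0.5754 -0.1438  0.0524] gap 0.304 F [-0.2  0.   6.9]
[[0.108, 0.994, 0.003], [0.994, -0.108, -0.0], [-0.0, 0.003, -1.0]] [-0.26  0.61  0.6   1.91 -0.49  0.76  0.51]
w22 h 0.066 n 1554 good 1503 c [ 0.5746 -0.1429] rmed 0.0125 zmed 0.0666
246 [(220, np.float64(-0.0512)), (225, np.float64(-0.0512)), (230, np.float64(-0.0518)), (235, np.float64(-0.052)), (240, np.float64(-0.0509)), (310, np.float64(-0.0519)), (315, np.float64(-0.0506)), (320, np.float64(-0.0512)), (325, np.float64(-0.0514))]
251 [(220, np.float64(-0.0513)), (225, np.float64(-0.0525)), (230, np.float64(-0.0521)), (235, np.float64(-0.0515)), (240, np.float64(-0.0522)), (310, np.float64(-0.0505)), (315, np.float64(-0.0516)), (320, np.float64(-0.0513)), (325, np.float64(-0.05))]
256 [(220, np.float64(-0.0509)), (225, np.float64(-0.0511)), (230, np.float64(0.0094)), (235, np.float64(0.0102)), (240, np.float64(0.0095)), (310, np.float64(0.0102)), (315, np.float64(0.0098)), (320, np.float64(0.0089)), (325, np.float64(-0.0514))]
261 [(220, np.float64(-0.0517)), (225, np.float64(-0.0515)), (230, np.float64(0.015)), (235, np.float64(0.0147)), (240, np.float64(0.0138)), (310, np.float64(0.0144)), (315, np.float64(0.0147)), (320, np.float64(0.014)), (325, np.float64(-0.0527))]
266 [(220, np.float64(0.0092)), (225, np.float64(0.019)), (230, np.float64(0.0201)), (235, np.float64(0.0191)), (240, np.float64(0.0199)), (310, np.float64(0.0187)), (315, np.float64(0.0188)), (320, np.float64(0.0187)), (325, np.float64(0.0188))]
271 [(220, np.float64(0.0158)), (225, np.float64(0.0242)), (230, np.float64(0.0241)), (235, np.float64(0.0228)), (240, np.float64(0.0215)), (310, np.float64(0.0241)), (315, np.float64(0.0239)), (320, np.float64(0.0238)), (325, np.float64(0.0243))]
```

View pics/w22.png

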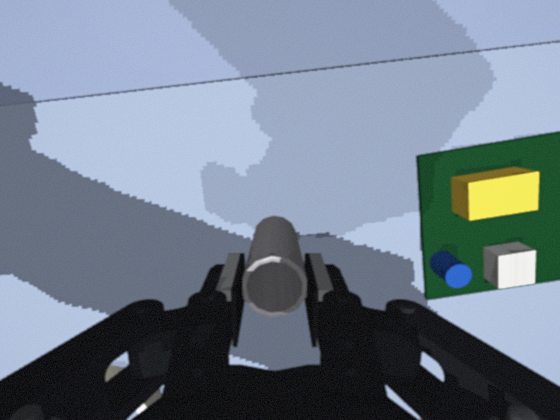

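Held. Lift and carry to the stack.

Call:
{"fn": "move_arm", "kwargs": {"moves": [[-1, [0, 0, -30], [0, 0, 0]], [-1, [0, 0, -45], [0, 0, 0]], [-1, [0, 0, -45], [0, 0, 0]], [-1, [0, 0, -45], [0, 0, 0]], [-1, [40, -2, 0], [0, 0, 0]], [-1, [40, -2, 0], [0, 0, 0]], [-1, [40, -2, 0], [0, 0, 0]], [-1, [40, -2, 0], [0, 0, 0]]]}}

```text
t: 39.65
tcp_pos: [0.5831, 0.0179, 0.216]
ee_rot: [[0.108, 0.994, -0.001], [0.994, -0.108, 0.0], [0.0, -0.001, -1.0]]
ft_force: [1.1, 0.2, -0.9]
finger_gap: 0.308
```

Call:
{"fn": "move_arm", "kwargs": {"moves": [[-1, [40, -3, 0], [0, 0, 0]], [-1, [40, -3, 0], [0, 0, 0]], [-1, [40, -3, 0], [0, 0, 0]], [-1, [28, -3, 0], [0, 0, 0]], [-1, [0, 0, 20], [0, 0, 0]], [-1, [0, 0, 20], [0, 0, 0]], [-1, [0, 0, 0], [0, 0, 0]], [-1, [0, 0, 0], [0, 0, 0]]]}}

```text
t: 40.65
tcp_pos: [0.5881, 0.1643, 0.1766]
ee_rot: [[0.109, 0.994, 0.0], [0.994, -0.109, -0.0], [0.0, 0.0, -1.0]]
ft_force: [0.4, 0.3, 0.6]
finger_gap: 0.309
```

Run:
```python
from h import *
s=st(); T=s['tcp_pos']; grab('wrist','w23')
x=rim('w23',T[2]+.0142,T[:2],.014,rad=.018,band=.002)
y=rim('w23',.0925,(.588,.1646),.0185,rad=.03)
rim('w23',.0815,(.588,.1646),.0235,rad=.035,band=.003)
delta([T[0]+y[0]-x[0],T[1]+y[1]-x[1],.0225+.015+.0522],-6.2)
```

```text
t 40.65 tcp [0.5881 0.1643 0.1766] gap 0.309 F [0.4 0.3 0.6]
[[0.109, 0.994, 0.0], [0.994, -0.109, -0.0], [0.0, 0.0, -1.0]] [-0.83  0.48  0.67  1.78 -0.34  1.   -0.13]
w23 h 0.19079996693720808 n 1309 good 1275 c [0.5873 0.1649] rmed 0.0125 zmed 0.1909
w23 h 0.0925 n 452 good 452 c [0.5883 0.1642] rmed 0.0171 zmed 0.0927
w23 h 0.0815 n 627 good 531 c [0.5886 0.1639] rmed 0.0219 zmed 0.0819
shift [-0.8  0.7 87.3] yaw(y) -6.26 tilt z [ 1.1e-03  4.0e-04 -1.0e+00]
rotvec [ 0.06 -0.03 -0.06] shift after turn [-0.8  0.8 87.3]
```

View pics/w23.png

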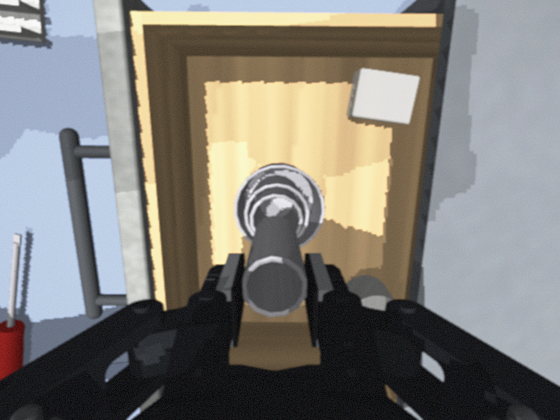

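Call:
{"fn": "move_arm", "kwargs": {"moves": [[-1, [-0.8, 0.8, 0], [0, 0, 0]], [-1, [0, 0, 15], [0, 0, 0]], [-1, [0, 0, 10], [0, 0, 0]], [-1, [0, 0, 5], [0, 0, 0]], [-1, [0, 0, 5], [0, 0, 0]], [-1, [0, 0, 5], [0, 0, 0]], [-1, [0, 0, 5], [0, 0, 0]], [-1, [0, 0, 0], [0, 0, 0]]]}}

```text
t: 41.7
tcp_pos: [0.5883, 0.164, 0.1309]
ee_rot: [[0.108, 0.994, -0.001], [0.994, -0.108, -0.0], [-0.0, -0.001, -1.0]]
ft_force: [-0.7, -0.1, -0.8]
finger_gap: 0.311
```

Run:
```python
from h import *
s=st(); T=s['tcp_pos']; grab('wrist','w24')
rim('w24',T[2]+.0142,T[:2],.014,rad=.018,band=.002)
rim('w24',.0925,(.588,.1646),.0185,rad=.03)
```

```text
t 41.7 tcp [0.5883 0.164  0.1309] gap 0.311 F [-0.7 -0.1 -0.8]
[[0.108, 0.994, -0.001], [0.994, -0.108, -0.0], [-0.0, -0.001, -1.0]] [-0.8   0.53  0.64  1.82 -0.39  0.92 -0.1 ]
w24 h 0.1451019908634877 n 1306 good 1271 c [0.5875 0.1647] rmed 0.0125 zmed 0.1452
w24 h 0.0925 n 878 good 663 c [0.5882 0.1634] rmed 0.017 zmed 0.0927
```

View pics/w24.png

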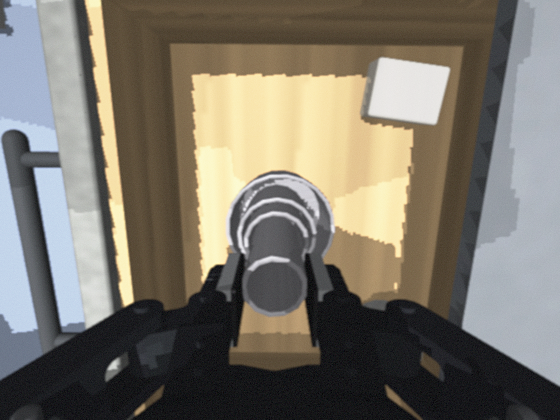

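Call:
{"fn": "move_arm", "kwargs": {"moves": [[-1, [-0.5, 0.7, 10], [0, 0, 0]], [-1, [0, 0, 10], [0, 0, 0]], [-1, [0, 0, 5], [0, 0, 0]], [-1, [0, 0, 5], [0, 0, 0]], [-1, [0, 0, 3], [0, 0, 0]], [-1, [0, 0, 2], [0, 0, 0]], [-1, [0, 0, 0], [0, 0, 0]], [-1, [0, 0, 0], [0, 0, 0]]]}}

```text
t: 42.75
tcp_pos: [0.5893, 0.1635, 0.0965]
ee_rot: [[0.108, 0.994, 0.0], [0.994, -0.108, 0.0], [0.0, 0.0, -1.0]]
ft_force: [0.5, 0.8, -0.4]
finger_gap: 0.303
```

Call:
{"fn": "move_arm", "kwargs": {"moves": [[-1, [0, 0, 2], [0, 0, 0]], [-1, [0, 0, 2], [0, 0, 0]], [-1, [0, 0, 0], [0, 0, 0]], [-0.1, [0, 0, 0], [0, 0, 0]], [-0.1, [0, 0, 0], [0, 0, 0]], [-0.1, [0, 0, 0], [0, 0, 0]], [-0.1, [0, 0, -40], [0, 0, 0]], [-0.1, [0, 0, -50], [0, 0, 0]]]}}

```text
t: 43.75
tcp_pos: [0.5883, 0.1634, 0.1823]
ee_rot: [[0.108, 0.994, -0.003], [0.994, -0.108, -0.001], [-0.002, -0.002, -1.0]]
ft_force: [1.3, 0.5, 0.8]
finger_gap: 0.452
```

Call:
{"fn": "move_arm", "kwargs": {"moves": [[-0.4, [0, 0, -30], [0, 0, 0]], [-0.4, [0, 0, 0], [0, 0, 0]], [-0.4, [0, 0, 0], [0, 0, 0]], [-0.4, [0, 0, 0], [0, 0, 0]], [-0.4, [0, 0, 0], [0, 0, 0]], [-0.4, [0, 0, 0], [0, 0, 0]], [-0.4, [0, 0, 0], [0, 0, 0]], [-0.4, [0, 0, 0], [0, 0, 0]]]}}

```text
t: 44.75
tcp_pos: [0.5892, 0.1635, 0.2123]
ee_rot: [[0.108, 0.994, -0.0], [0.994, -0.108, 0.0], [0.0, -0.0, -1.0]]
ft_force: [0.2, 0.7, -0.0]
finger_gap: 0.299
```

Run:
```python
from h import *
s=st(); T=s['tcp_pos']; grab('wrist','w25'); grab('top','top25'); grab('scene','sc25')
for f in ('w25','top25'):
  for h,r in ((.0645,.035),(.0815,.0235),(.0925,.0185),(.1035,.014)): rim(f,h,(.588,.164),r,rad=r+.008,band=.004)
```

```text
t 44.75 tcp [0.5892 0.1635 0.2123] gap 0.299 F [ 0.2  0.7 -0. ]
[[0.108, 0.994, -0.0], [0.994, -0.108, 0.0], [0.0, -0.0, -1.0]] [-0.84  0.44  0.69  1.74 -0.32  1.07 -0.15]
w25 h 0.0645 n 1045 good 875 c [0.5908 0.1636] rmed 0.0328 zmed 0.0647
w25 h 0.0815 n 710 good 506 c [0.5886 0.1641] rmed 0.0215 zmed 0.0818
w25 h 0.0925 n 538 good 387 c [0.5884 0.1642] rmed 0.0166 zmed 0.0928
w25 h 0.1035 n 406 good 406 c [0.5885 0.164 ] rmed 0.0124 zmed 0.1037
top25 h 0.0645 n 34 good 25 c [0.5916 0.1642] rmed 0.0335 zmed 0.0637
top25 h 0.0815 n 24 good 14 c [0.5902 0.166 ] rmed 0.0213 zmed 0.0799
top25 h 0.0925 n 18 good 14 c [0.5902 0.1639] rmed 0.0172 zmed 0.0913
top25 h 0.1035 n 9 good 9 c [0.5897 0.1635] rmed 0.0134 zmed 0.1019
```

View pics/w25.png

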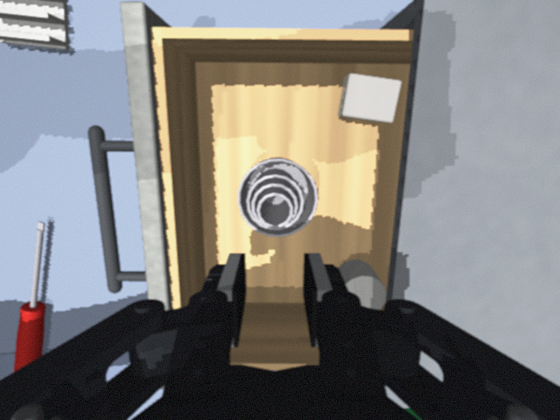

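View pics/sc25.png

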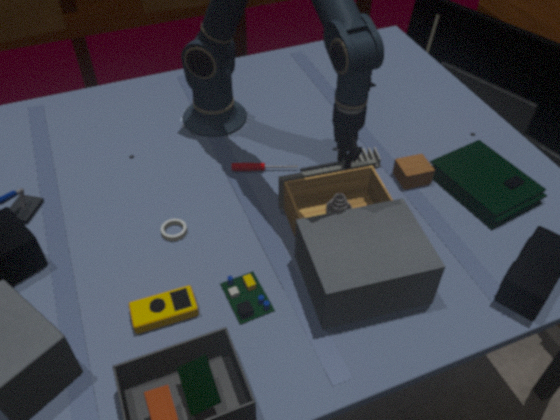

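All four rims are at their expected heights (0.0647, 0.0818, 0.0928 and 0.1037), so the nest is complete. Next I'll locate the handle and grip it again.

Run:
```python
from h import *
z=np.load('pics/w25.npz'); c=(z['K'],z['R'],z['t']); W=world(c,z['d'])
m=(W[...,2]>.085)&(W[...,2]<.118)&(W[...,0]>.43)&(W[...,0]<.485)&(W[...,1]>.08)&(W[...,1]<.26)&(z['d']>0)
P=W[m]; print(len(P),P.min(0),P.max(0))
for lo in np.arange(.1,.25,.02):
    Q=P[(P[:,1]>=lo)&(P[:,1]<lo+.02)&(P[:,2]>.1)]
    if len(Q): print(round(lo,2),len(Q),np.round(Q.mean(0),4))
delta([.460,.178,.215],-6.2)
```

```text
3088 [0.45015165 0.11016403 0.09984497] [0.4849676  0.23939755 0.11061436]
0.1 159 [0.4587 0.1162 0.107 ]
0.12 596 [0.4634 0.1276 0.1068]
0.14 391 [0.4602 0.1502 0.1072]
0.16 413 [0.4625 0.1702 0.1071]
0.18 441 [0.4649 0.1901 0.1071]
0.2 478 [0.4675 0.2103 0.1071]
0.22 609 [0.4721 0.2279 0.107 ]
shift [   0.4 -129.9   -2.7] yaw(y) -6.2 tilt z [ 0.e+00  1.e-04 -1.e+00]
rotvec [ 0.   -0.01 -0.  ] shift after turn [   0.4 -129.9   -2.7]
```

Call:
{"fn": "move_arm", "kwargs": {"moves": [[-0.4, [0, -32, 0], [0, 0, 0]], [-0.4, [0, -32, 0], [0, 0, 0]], [-0.4, [0, -32, 0], [0, 0, 0]], [-0.4, [-1, -32, 0], [0, 0, 0.5]], [-0.4, [0, 0, 0], [0, 0, 0]], [-0.4, [0, 0, 25], [0, 0, 0]], [-0.4, [0, 0, 0], [0, 0, 0]], [-0.4, [0, 0, 0], [0, 0, 0]]]}}

```text
t: 45.9
tcp_pos: [0.4628, 0.1762, 0.1879]
ee_rot: [[0.117, 0.993, 0.001], [0.993, -0.117, -0.0], [0.0, 0.001, -1.0]]
ft_force: [0.0, 0.4, -0.1]
finger_gap: 0.302
```

Run:
```python
from h import *
st();grab('wrist','w26')
z=np.load('pics/w26.npz'); c=(z['K'],z['R'],z['t']); W=world(c,z['d'])
m=(W[...,2]>.102)&(W[...,2]<.118)&(W[...,0]>.44)&(W[...,0]<.48)&(W[...,1]>.19)&(W[...,1]<.21)
P=W[m];print(len(P),P.mean(0)); delta([.462,.176,.085],-6.5)
```

```text
t 45.9 tcp [0.4628 0.1762 0.1879] gap 0.302 F [ 0.   0.4 -0.1]
[[0.117, 0.993, 0.001], [0.993, -0.117, -0.0], [0.0, 0.001, -1.0]] [-1.05  0.26  0.72  2.03 -0.21  0.92 -0.34]
482 [0.46415583 0.20009748 0.10747444]
shift [ -0.4  -0.9 103. ] yaw(y) -6.74 tilt z [ 1.5e-03  3.0e-04 -1.0e+00]
rotvec [ 0.08 -0.03 -0.24] shift after turn [ -0.4  -0.8 103. ]
```

View pics/w26.png

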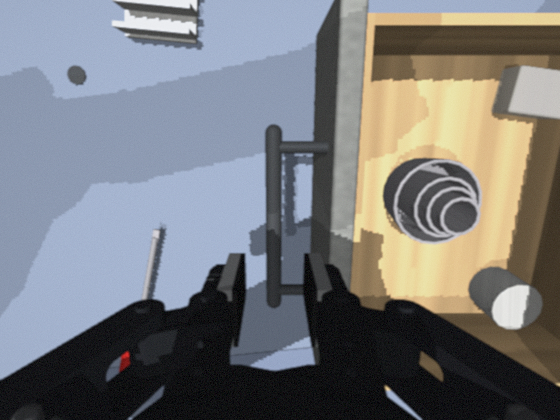

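The bar (column 273, rows 130-300) is centred between the fingers, and the cups stand nested at (440,210). Descend and grip.

Call:
{"fn": "move_arm", "kwargs": {"moves": [[-0.4, [0, -1, 30], [0, 0, 0]], [-0.4, [0, 0, 30], [0, 0, 0]], [-0.4, [0, 0, 30], [0, 0, 0]], [-0.4, [0, 0, 13], [0, 0, 0]], [-0.4, [0, 0, 0], [0, 0, 0]], [-1, [0, 0, 0], [0, 0, 0]], [-1, [0, 0, 0], [0, 0, 0]], [-1, [0, 0, 0], [0, 0, 0]]], "newtons": 60}}

```text
t: 46.95
tcp_pos: [0.4619, 0.1766, 0.0852]
ee_rot: [[0.117, 0.993, 0.002], [0.993, -0.117, 0.001], [0.001, 0.002, -1.0]]
ft_force: [1.1, -1.3, 5.7]
finger_gap: 0.104
```

Call:
{"fn": "move_arm", "kwargs": {"moves": [[-1, [0, 2, 0], [0, 0, 0]], [-1, [0, 4, 0], [0, 0, 0]], [-1, [0, 6, 0], [0, 0, 0]], [-1, [0, 8, 0], [0, 0, 0]], [-1, [0, 8, 0], [0, 0, 0]], [-1, [0, 8, 0], [0, 0, 0]], [-1, [0, 8, 0], [0, 0, 0]], [-1, [0, 8, 0], [0, 0, 0]]]}}

```text
t: 47.95
tcp_pos: [0.5128, 0.1707, 0.0852]
ee_rot: [[0.117, 0.993, 0.0], [0.993, -0.117, 0.001], [0.001, 0.0, -1.0]]
ft_force: [-1.2, -0.2, 6.9]
finger_gap: 0.102
```

```bash
python3 -c "
from h import *
st();grab('wrist','w27');grab('top','top27')"
```

```text
t 47.95 tcp [0.5128 0.1707 0.0852] gap 0.102 F [-1.2 -0.2  6.9]
[[0.117, 0.993, 0.0], [0.993, -0.117, 0.001], [0.001, 0.0, -1.0]] [-0.87  0.49  0.61  2.02 -0.4   0.75 -0.13]
```

View pics/w27.png

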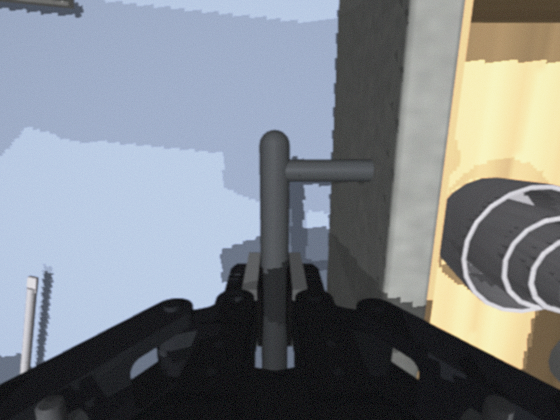

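Call:
{"fn": "move_arm", "kwargs": {"moves": [[-1, [0, 9, 0], [0, 0, 0]], [-1, [0, 9, 0], [0, 0, 0]], [-1, [0, 9, 0], [0, 0, 0]], [-1, [0, 9, 0], [0, 0, 0]], [-1, [0, 9, 0], [0, 0, 0]], [-1, [0, 9, 0], [0, 0, 0]], [-1, [0, 9, 0], [0, 0, 0]], [-1, [0, 9, 0], [0, 0, 0]]]}}

```text
t: 49.05
tcp_pos: [0.5842, 0.1622, 0.0853]
ee_rot: [[0.117, 0.993, 0.0], [0.993, -0.117, 0.001], [0.001, -0.0, -1.0]]
ft_force: [-1.8, -0.2, 7.5]
finger_gap: 0.107
```

Call:
{"fn": "move_arm", "kwargs": {"moves": [[-1, [0, 6, 0], [0, 0, 0]], [-1, [0, 5, 0], [0, 0, 0]], [-1, [0, 4, 0], [0, 0, 0]], [-1, [0, 3, 0], [0, 0, 0]], [-1, [0, 2, 0], [0, 0, 0]], [-1, [0, 2, 0], [0, 0, 0]], [-1, [0, 2, 0], [0, 0, 0]], [-1, [0, 0, 0], [0, 0, 0]]]}}

```text
t: 50.05
tcp_pos: [0.6082, 0.1594, 0.0853]
ee_rot: [[0.117, 0.993, 0.001], [0.993, -0.117, 0.001], [0.001, 0.001, -1.0]]
ft_force: [0.4, -1.4, 6.3]
finger_gap: 0.099
```

Still free. I'll continue slowly until it meets the stop.

Call:
{"fn": "move_arm", "kwargs": {"moves": [[-1, [0, 2, 0], [0, 0, 0]], [-1, [0, 2, 0], [0, 0, 0]], [-1, [0, 1.5, 0], [0, 0, 0]], [-1, [0, 1.5, 0], [0, 0, 0]], [-1, [0, 1, 0], [0, 0, 0]], [-1, [0, 1, 0], [0, 0, 0]], [-1, [0, 0, 0], [0, 0, 0]], [-1, [0, 0, 0], [0, 0, 0]]]}}

```text
t: 51.05
tcp_pos: [0.617, 0.1584, 0.0853]
ee_rot: [[0.117, 0.993, 0.001], [0.993, -0.117, 0.001], [0.001, 0.001, -1.0]]
ft_force: [-0.5, -0.5, 6.3]
finger_gap: 0.1
```

```bash
python3 -c "
from h import *
st();grab('wrist','w28')"
```

```text
t 51.05 tcp [0.617  0.1584 0.0853] gap 0.1 F [-0.5 -0.5  6.3]
[[0.117, 0.993, 0.001], [0.993, -0.117, 0.001], [0.001, 0.001, -1.0]] [-0.73  0.62  0.59  1.79 -0.44  0.87 -0.06]
```

View pics/w28.png

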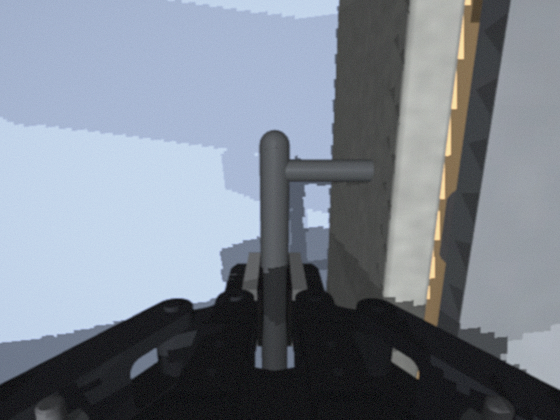

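A small gap still shows at columns 435-475. Keep pushing gently.

Call:
{"fn": "move_arm", "kwargs": {"moves": [[-1, [0, 1, 0], [0, 0, 0]], [-1, [0, 1, 0], [0, 0, 0]], [-1, [0, 1, 0], [0, 0, 0]], [-1, [0, 1, 0], [0, 0, 0]], [-1, [0, 0, 0], [0, 0, 0]], [-1, [0, 0, 0], [0, 0, 0]], [-1, [0, 0, 0], [0, 0, 0]], [-1, [0, 0, 0], [0, 0, 0]]]}}

```text
t: 52.1
tcp_pos: [0.6202, 0.158, 0.0853]
ee_rot: [[0.116, 0.993, -0.001], [0.993, -0.116, 0.001], [0.001, -0.001, -1.0]]
ft_force: [-2.7, -1.2, 7.9]
finger_gap: 0.109
```

Call:
{"fn": "move_arm", "kwargs": {"moves": [[-1, [0, 1, 0], [0, 0, 0]], [-1, [0, 1, 0], [0, 0, 0]], [-1, [0, 1, 0], [0, 0, 0]], [-1, [0, 1, 0], [0, 0, 0]], [-1, [0, 0, 0], [0, 0, 0]], [-1, [0, 0, 0], [0, 0, 0]], [-1, [0, 0, 0], [0, 0, 0]], [-1, [0, 0, 0], [0, 0, 0]]]}}

```text
t: 53.1
tcp_pos: [0.6202, 0.158, 0.0852]
ee_rot: [[0.116, 0.993, -0.01], [0.993, -0.116, 0.002], [0.001, -0.01, -1.0]]
ft_force: [-12.6, -0.1, 16.8]
finger_gap: 0.108
```

```bash
python3 -c "
from h import *
st();grab('wrist','w29')"
```

```text
t 53.1 tcp [0.6202 0.158  0.0852] gap 0.108 F [-12.6  -0.1  16.8]
[[0.116, 0.993, -0.01], [0.993, -0.116, 0.002], [0.001, -0.01, -1.0]] [-0.72  0.63  0.58  1.77 -0.44  0.88 -0.05]
```

View pics/w29.png

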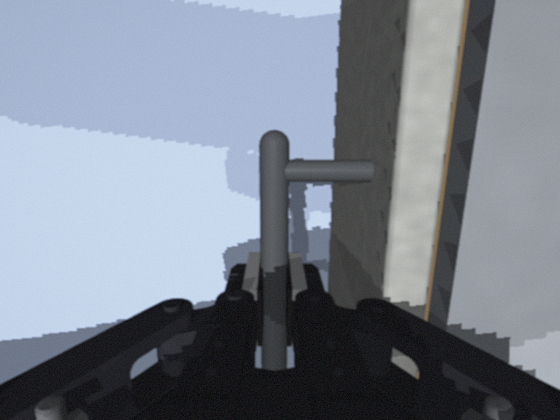

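The stop is reached: it stays at x 0.6202 with 12.6 N. I'll relieve the command, release and lift away.

Call:
{"fn": "move_arm", "kwargs": {"moves": [[-1, [0, -3.5, 0], [0, 0, 0]], [-1, [0, 0, 0], [0, 0, 0]], [-0.4, [0, 0, 0], [0, 0, 0]], [-0.4, [0, 0, 0], [0, 0, 0]], [-0.4, [0, 0, 0], [0, 0, 0]], [-0.4, [0, 0, -20], [0, 0, 0]], [-0.4, [0, 0, -40], [0, 0, 0]], [-0.4, [0, 0, -50], [0, 0, 0]]]}}

```text
t: 54.15
tcp_pos: [0.6208, 0.1576, 0.1955]
ee_rot: [[0.117, 0.993, -0.001], [0.993, -0.117, -0.001], [-0.001, -0.001, -1.0]]
ft_force: [0.5, 0.3, -0.3]
finger_gap: 0.298
```

Call:
{"fn": "move_arm", "kwargs": {"moves": [[-0.4, [0, -30, 0], [0, 0, 0]], [-0.4, [0, -40, 0], [0, 0, 0]], [-0.4, [0, -40, 0], [0, 0, 0]], [-0.4, [0, 0, 0], [0, 0, 0]], [-0.4, [0, 0, 0], [0, 0, 0]], [-0.4, [0, 0, 0], [0, 0, 0]], [-0.4, [0, 0, 0], [0, 0, 0]], [-0.4, [0, 0, 0], [0, 0, 0]]]}}

```text
t: 55.15
tcp_pos: [0.5124, 0.1702, 0.1942]
ee_rot: [[0.117, 0.993, 0.0], [0.993, -0.117, -0.0], [-0.0, 0.0, -1.0]]
ft_force: [-0.3, 0.4, 0.2]
finger_gap: 0.303
```

Run:
```python
from h import *
st();grab('wrist','w30');grab('top','top30');grab('scene','sc30')
z=np.load('pics/w30.npz'); c=(z['K'],z['R'],z['t']); W=world(c,z['d'])
m=(W[...,2]>.102)&(W[...,2]<.116)&(W[...,0]>.59)&(W[...,0]<.64)&(W[...,1]>.14)&(W[...,1]<.2)&(z['d']>0)
P=W[m];print(len(P)); 
for lo in (.14,.16,.18):
    Q=P[(P[:,1]>lo)&(P[:,1]<lo+.02)]; print(lo,Q.mean(0) if len(Q) else None)
for a in (0,30):
    z=np.load(f'pics/top{a}.npz'); W=world((z['K'],z['R'],z['t']),z['d'])
    m=(W[...,2]>.095)&(W[...,2]<.116)&(W[...,0]>.59)&(W[...,0]<.626)&(W[...,1]>.14)&(W[...,1]<.17)&(z['d']>0); print(a,W[m].mean(0),m.sum())
```

```text
t 55.15 tcp [0.5124 0.1702 0.1942] gap 0.303 F [-0.3  0.4  0.2]
[[0.117, 0.993, 0.0], [0.993, -0.117, -0.0], [-0.0, 0.0, -1.0]] [-0.95  0.33  0.69  1.93 -0.26  0.97 -0.25]
1468
0.14 [0.61658186 0.1500232  0.10692729]
0.16 [0.61891861 0.17009924 0.10696322]
0.18 [0.62131068 0.19011134 0.10693137]
0 [0.60856342 0.15658306 0.10659351] 35
30 [0.6184018  0.14794833 0.10581802] 20
```

View pics/w30.png

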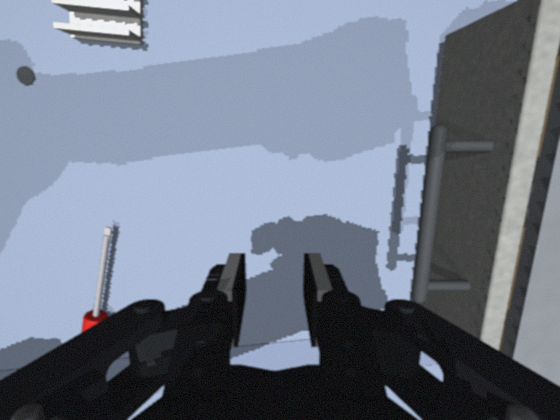

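View pics/top30.png

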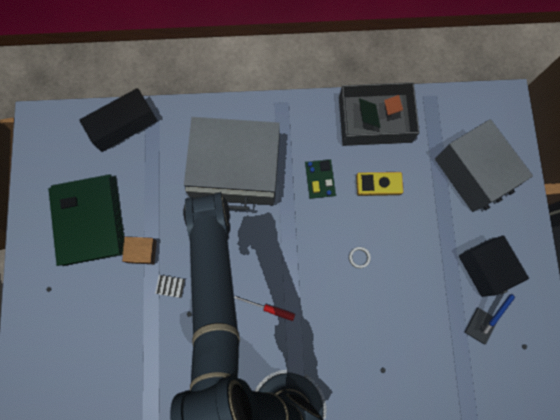

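Run:
```python
from h import *
def f(n,y0):
    z=np.load(f'pics/{n}.npz'); W=world((z['K'],z['R'],z['t']),z['d'])
    m=(abs(W[...,1]-y0-0.0)<.012)&(z['d']>0)
    P=W[m]; P=P.copy(); P[:,0]-=.115*(P[:,1]-y0)
    b=P[(P[:,2]>.105)&(P[:,2]<.111)&(P[:,0]<.64)]; p=P[(P[:,2]>.122)&(P[:,2]<.133)&(P[:,0]>.6)]; r=P[(P[:,2]>.137)&(P[:,2]<.146)]
    print(n,y0,'bar',round(b[:,0].mean(),4) if len(b) else None,'panel',np.round(np.percentile(p[:,0],[2,50,98]),4) if len(p) else None,'roof edge',np.round(np.percentile(r[:,0],[1,3]),4) if len(r) else None)
for y in (.185,.2,.21):
    for n in ('w1','w2','w28','w29','w30'): f(n,y)
```

```text
w1 0.185 bar 0.6112 panel [0.6465 0.6538 0.673 ] roof edge [0.6728 0.6743]
w2 0.185 bar 0.6121 panel [0.6287 0.6553 0.6733] roof edge [0.5645 0.5675]
w28 0.185 bar 0.6192 panel [0.6076 0.6614 0.6733] roof edge [0.5792 0.5825]
w29 0.185 bar 0.6226 panel [0.6574 0.6648 0.6732] roof edge [0.5835 0.5871]
w30 0.185 bar 0.6213 panel [0.6572 0.6643 0.6734] roof edge [0.6718 0.6721]
w1 0.2 bar 0.6192 panel [0.6483 0.6557 0.6748] roof edge [0.6746 0.6761]
w2 0.2 bar 0.6204 panel [0.6502 0.6577 0.6752] roof edge [0.674  0.6742]
w28 0.2 bar 0.6244 panel [0.656  0.6635 0.6751] roof edge [0.6742 0.6744]
w29 0.2 bar 0.6268 panel [0.6594 0.6668 0.675 ] roof edge [0.6743 0.6745]
w30 0.2 bar 0.6256 panel [0.6589 0.666  0.6752] roof edge [0.6736 0.6738]
w1 0.21 bar 0.6201 panel [0.6495 0.6568 0.676 ] roof edge [0.6757 0.6771]
w2 0.21 bar 0.6212 panel [0.6513 0.6589 0.6764] roof edge [0.6751 0.6753]
w28 0.21 bar 0.6253 panel [0.6572 0.6647 0.6762] roof edge [0.6753 0.6756]
w29 0.21 bar 0.6277 panel [0.6606 0.668  0.6762] roof edge [0.6754 0.6756]
w30 0.21 bar 0.6268 panel [0.66   0.6674 0.6765] roof edge [0.6748 0.6749]
```

The panel-to-cabinet offset is the same as at the hard stop, so the drawer is still shut after the release. The robot is clear of everything, so I'll hand in.

```bash
python3 -c "
from h import *
job_done(); st()"
```

```text
the job is handed in; nothing more can be done
the job is handed in; nothing more can be done
```

The drawer is shut with the four cups nested inside it, and I handed the job in at about 55 s of the 192 s allowed. cup2 was absent, so the stack is cup1, cup3, cup4 and cup5. I opened the drawer about 16 cm, stood cup1 on its floor and nested the others in order. Then I pushed the drawer shut by its handle until it met the stop, and moved the arm clear.

**Last checks:**
- **Seating:** before closing, the wrist camera put the four rims at z = 0.0647, 0.0818, 0.0928 and 0.1037 m. The expected heights are 0.0645, 0.0815, 0.0925 and 0.1035. All rim centres were within about 2.5 mm of each other.
- **Drawer shut:** at the end of the push the handle stayed at x = 0.620 and the push force rose to about 13 N. After release, the front panel's offset from the cabinet matched that at the stop to about 0.5 mm.
- **Bystanders:** in the last top view none looked displaced. I did not measure them again.

**What disagreed or stayed unchecked:**
- **cup4:** it touched about 4 mm early (15 N) as it went into cup3. After release it settled to full depth.
- **Scene camera:** it read about 3 mm low and 4 mm off in x against the wrist camera, so I relied on the wrist camera.
- **Handle position:** the wrist camera's reading after release was 2–3 mm short of the gripped position, so I relied on the panel-to-cabinet comparison.
- **Nest after closing:** I could not see the cups again once the drawer was shut.

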